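# Lock the keeper bar over a pottery sherd in its jig

## Robot

A 6-joint arm with a two-finger parallel gripper is mounted at the origin on the work surface; the furniture and walls round the work are solid. World frame = base frame: x ahead of the robot, y to its left, z up, the work surface at z = 0. Lengths are in m, angles in rad, forces in N, time in s.
With the tool pointing down it reaches from about 0.35 to 0.975 m from the base axis. Payload 4.9 kg.
Tool frame: the origin (TCP) lies between the finger pads; the fingertips stand 25 mm ahead of it and the grasp point (between the pads) lies 6 mm ahead of it; z points along the fingers, y is the direction in which the jaws open and shut (so a half turn about z gives the same grasp; the last joint's range is limited). The gripper opens to 85 mm and grips with 20 to 120 N. Pads are 22 mm wide; open, the fingers measure 114 mm over their backs; the gripper's body (76 mm by 85 mm) begins 54 mm behind the grasp point. The pads swing forward as they close: fully open they stand 13 mm farther back than shut.
Start: joints at [1.203, 0.053, 1.613, -0, 1.476, -0.119], TCP at [0.154, 0.606, 0.256] pointing down, gripper open.
Joint ranges: [-3.01, 3.01], [-1.01, 2.22], [0.06, 2.58], [-1.02, 4.17], [0.09, 2.62], [-3.14, 3.14]. Speed limits (rad/s): [2.57, 2.57, 3.14, 3.14, 3.14, 3.14].

## Interface

Orientations are given as a unit quaternion [w, x, y, z].
In Python, from workcell import r gives the robot as it stands. The module is installed in compiled form; this text tells all that it offers.
- The arm moves only by the tool apply_moves, never from a script. Its arguments are lists of equal length, an entry for each row: "offset": the shift along the tool's x, y, z in units of 0.5 m (1.0 is 0.5 m), a list of three; "delta_rot": the turn, a rotation vector about the tool's x, y, z in units of 0.5 rad (1.0 is 0.5 rad), a list of three. In form: {"offset": [[dx, dy, dz], ...], "delta_rot": [[rx, ry, rz], ...]}. A call has 1 to 20 rows; each row is the pose to reach, as a shift and turn from the pose commanded when the call began, along the tool's axes at that moment; what a row does not reach only later rows make up. A row lasts 1/8 s, in which the tool goes at most 62.5 mm and 10.7 degrees, less where a joint would pass 70% of its speed; a pose out of reach is approached as far as the arm can. A call with a number of a shift or a turn outside -1 to 1 is refused whole. A call with a gripper value outside its range is refused whole. "fingers" is the finger opening in mm, from 0 to 85.4, set as the call begins (left out, the last holds). The fingers move at their own pace and stop on an object; the grip force is fixed at half the most. Time passes only in rows, so rows that repeat a pose let the fingers close. It gives the time, the measured TCP pose, the force and the opening at its end, in the units of the state.
- r.get_state(): the state, without advancing time (a new reading comes with each control period).
- r.snapshot(name): name is "scene" or "side" or "wrist"; returns a dict with "img" (384x512x3 uint8, red, green, blue), "fx", "fy", "cx", "cy" (pixels), "rvec" (rotation vector, rad) and "tvec" (3), from world to camera coordinates, as OpenCV has them. Camera axes: x right, y down, z forward; pixel columns grow to the right and rows downward; lengths in m; the calibration is good to about 2 mm. A picture is of the moment at which its call begins. There is no depth.
- r.sign_off(): hands the job in, once; it reports no verdict.
The state is a dict: "time": time; "joints": joint angles; "qvel": joint speeds; "joint_efforts": joint torques, N m; "eef_pos": TCP position; "tool_rot": TCP orientation; "contact_force": force on the tool from outside, world axes, zero at the start; "wrist_torque": the same for the moment, N m; "finger_gap": opening from 0.0 (shut) to 1.0 (fully open).
Only numpy, scipy, OpenCV 4.12 (cv2) and the standard library are available. Lean on these libraries where they do the work, as an engineer would, in place of code of your own. Each camera call takes 0.05 s, during which the arm holds its last target.

## Task

Lock the sherd into its jig with the loose keeper bar: thread the bar's oblong eye over the wide hammer head of the jig's stud by tilting it, then level the bar so that it lies flat on the stud's collar and the pin post, with the pin standing in its round hole. Then swing the catch fully round to its stop, so that it lies across the end of the bar, and leave the stone and the small dish where they are.

Things in the scene. Friction and masses are not known exactly. Their poses are not given: they have to be found in the camera images.
- jig: Fixed aluminium base plate, 230 x 110 x 12 mm, with a stud at its +x end, a pin post at its -x end and a sherd fixed between them (100 x 46 mm, top 38 mm above the table). Origin under the plate's middle, on the table; x runs from pin post to stud, z up. The two supports' tops lie at z = 42 mm
- neck (a point): Centre of the stud's collar top (jig x +75 mm, z 42 mm; collar 42 mm across), where the bar's eye lies. Axes as the jig's. Round neck 12 mm across rises 20 mm from it to the hammer head: 58 mm long along jig x, 12 mm wide along y, 10 mm thick, ends round, centred on the neck; head top 30 mm above this point
- pin (a point): Centre of the top of the pin post (jig x -75 mm, z 42 mm; post 38 x 46 mm), on which the bar's drilled end lies. Axes as the jig's. From it rises the fixed pin, 12 mm across with a cone tip, 10.5 mm high
- grip (a point): Centre of the loose keeper bar's wooden grip block (50 long x 22 wide x 32 mm high, standing on the bar's middle; 24 mm above the bar's underside). Axes: x along the bar towards the eye, y across, z out of its top. Bar: steel, 0.22 kg, 203 mm long, 28 mm wide at the middle, 8 mm thick, flat underside; it starts lying flat on the table. It balances near the grip
- eye (a point): Centre of the keeper bar's oblong eye, in the plane of the bar's underside, 75 mm from the grip towards +x. Axes as grip. Eye of 8 mm round rod: opening 46 mm along the bar x 24 mm across (corners cut 8 mm), outside 62 x 40 mm. Shorter than the stud's head, longer than half head plus half neck, so it passes only tilted, one end first
- hole (a point): Centre of the round hole, 18 mm across, in the keeper bar's plain end (44 x 38 x 8 mm), in the plane of the bar's underside, 75 mm from the grip towards -x. Axes as grip
- catch (a joint): Swing catch, flat steel arm 8 mm thick turning about a vertical pivot beside the pin post. 0 = closed at its stop, pointing along jig -y across the post, 3.5 mm above a seated bar; grows as it opens, turning to point along jig -x at 1.57; limit 1.9. Starts open. Light friction (about 1 N at the finger post), stays where it is left
- pivot (a point): Point on the catch's pivot axis (jig x -75, y +40 mm), half-way up its arm, 57.5 mm above the table. Axes as the jig's. The arm's top is at 61.5 mm
- catch_post (a point): The catch's upright round finger post, 12 mm across, 52 mm from the pivot axis; the point is 77.5 mm above the table, the post's top 90.5 mm. It moves with the catch; push it sideways
- stone: Round pale river stone, 56 x 59 x 49 mm, loose bystander; origin under it
- dish: Small white finds dish with pebbles, 80 x 94 x 18 mm, loose bystander; origin under it

How it is judged:
On the way:
1. the bar lies level with its eye round the stud's neck under the head and the pin in its hole, the catch still open (x of eye in the frame of neck between -0.006 and 0.006 m and y of eye in the frame of neck between -0.006 and 0.006 m and z of eye in the frame of neck between -0.004 and 0.004 m and x of hole in the frame of pin between -0.006 and 0.006 m and y of hole in the frame of pin between -0.006 and 0.006 m and z of hole in the frame of pin between -0.004 and 0.004 m and value of joint catch above 0.6 rad), for 0.2 s.
At the end, for the whole second after the job is handed in: The bar lies level and released: eye centre within 6 mm of the neck's axis along and across the jig and hole centre likewise of the pin's, both within 4 mm of their seats in height; the catch is closed to within 0.2 rad of its stop (x of eye in the frame of neck between -0.006 and 0.006 m and y of eye in the frame of neck between -0.006 and 0.006 m and z of eye in the frame of neck between -0.004 and 0.004 m and x of hole in the frame of pin between -0.006 and 0.006 m and y of hole in the frame of pin between -0.006 and 0.006 m and z of hole in the frame of pin between -0.004 and 0.004 m and value of joint catch below 0.2 rad); the robot touches nothing.
It fails at once if the stone is moved by more than 2 cm (distance of stone from where it was at the start of the episode above 0.02 m).
It fails at once if the dish is moved by more than 2 cm (distance of dish from where it was at the start of the episode above 0.02 m).
It also fails if it takes over 64 s, if anything falls off the work surface, if the arm or the gripper's body presses on something with over 40 N, if the wrist force passes 120 N, or if a joint passes its speed limit or range.

## Working session

There is one attempt and no reset: what is moved stays moved. The work goes in short steps, Python scripts to look and compute and a tool call to move; the robot and the scene stay as the last step left them, time stands still between calls to the robot, and variables do not carry over. Pictures are saved under pics/ and viewed, and the job is handed in when it is done.

Besides the shell and the picture viewer there is one more tool, called after "Call:" by a JSON object that holds its "op" and its "data", one argument or row to a line. apply_moves: Moves the arm, as the interface text tells. Its arguments: {"type":"object","properties":{"offset":{"type":"array","items":{"type":"array","items":{"type":"number"}}},"delta_rot":{"type":"array","items":{"type":"array","items":{"type":"number"}}},"fingers":{"type":"number"}},"required":["offset","delta_rot"]}

```bash
mkdir -p pics; cat > h.py <<'E'
import numpy as np, cv2
from scipy.spatial.transform import Rotation as R
from workcell import r
def snap(n,fn=None):
    s=r.snapshot(n); np.savez('pics/%s.npz'%(fn or n),**s)
    cv2.imwrite('pics/%s.png'%(fn or n),s['img'][:,:,::-1]); return s
def load(fn): return dict(np.load('pics/%s.npz'%fn))
def cam(s):
    M=cv2.Rodrigues(np.array(s['rvec'],float))[0]; t=np.array(s['tvec'],float).ravel(); return M,t
def ray(s,u,v):
    M,t=cam(s); d=M.T@np.array([(u-s['cx'])/s['fx'],(v-s['cy'])/s['fy'],1]); return -M.T@t,d/np.linalg.norm(d)
def onz(s,u,v,z):
    o,d=ray(s,u,v); return o+d*(z-o[2])/d[2]
def proj(s,p):
    M,t=cam(s); c=M@np.array(p,float)+t; return np.array([s['fx']*c[0]/c[2]+s['cx'],s['fy']*c[1]/c[2]+s['cy']])
def tri(s1,p1,s2,p2):
    o1,d1=ray(s1,*p1);o2,d2=ray(s2,*p2)
    A=np.stack([d1,-d2],1);k=np.linalg.lstsq(A,o2-o1,rcond=None)[0]
    a=o1+k[0]*d1;b=o2+k[1]*d2;return (a+b)/2,np.linalg.norm(a-b)
def st():
    s=r.get_state();q=s['tool_rot'];return s,np.array(s['eef_pos']),R.from_quat([q[1],q[2],q[3],q[0]])
E
python3 - <<'E'
from h import *
for n in ['scene','side','wrist']:
    s=snap(n); print(n,s['fx'],s['cx'],s['cy'],-cam(s)[0].T@cam(s)[1])
s,p,q=st();print(s);print(q.as_matrix())
E
```

```text
scene 471.34899586961467 256.0699333790022 191.29076808606413 [ 0.12054698 -0.31317516  0.69135544]
side 372.21879657109906 251.83871462717195 183.1982719675616 [0.22745889 0.92420943 0.45755829]
wrist 267.669336528416 257.4604624634247 194.3703376390785 [0.07998236 0.62510847 0.3740056 ]
{'time': 0.15, 'joints': array([ 1.20301553e+00,  5.32128197e-02,  1.61396243e+00,  1.24541827e-05,
        1.47598404e+00, -1.18953037e-01]), 'qvel': array([ 5.37430860e-04, -1.57950337e-03, -5.24274381e-03,  3.92887557e-05,
       -3.19697961e-03,  9.08786109e-05]), 'joint_efforts': array([ 2.64151831e-04, -3.94243956e+01, -3.70722163e+01, -9.54035204e-05,
        4.66596670e-03,  1.13072448e-05]), 'eef_pos': array([0.15372787, 0.60534995, 0.25535034]), 'tool_rot': array([-1.94773796e-04,  1.24093716e-01,  9.92270193e-01, -7.58742960e-04]), 'contact_force': array([ 0.38389618,  0.019717  , -0.42977348]), 'wrist_torque': array([0.02762083, 0.0640804 , 0.00354498]), 'finger_gap': 1.0025670721356277}
[[-9.69201423e-01  2.46268695e-01 -5.74846932e-04]
 [ 2.46269287e-01  9.69200348e-01 -1.45741564e-03]
 [ 1.98225998e-04 -1.55409646e-03 -9.99998773e-01]]
```

View pics/scene.png

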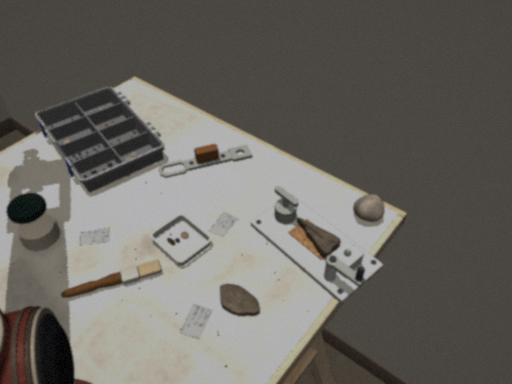

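View pics/side.png

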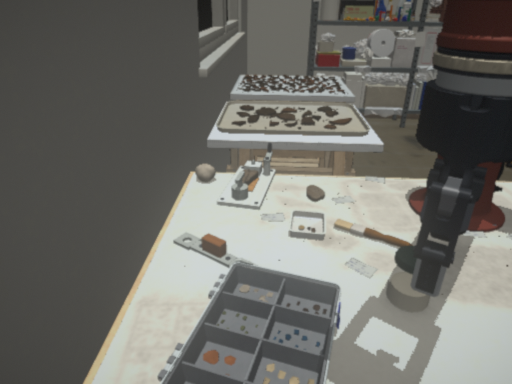

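View pics/wrist.png

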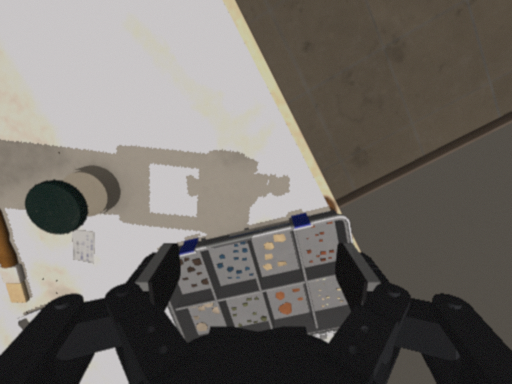

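The scene view shows the bar near (205,160), with its eye left at about (172,168) and hole right at about (238,153). The jig runs from the stud at (286,205) to the pin post at (345,262). The catch post is at about (361,273), the stone at (369,207) and the dish at (181,240). I'll enlarge the two work areas.

```bash
python3 - <<'E'
from h import *
s=load('scene');i=s['img'][:,:,::-1]
a=cv2.resize(i[180:305,235:395],None,fx=5,fy=4.8*1.0417,interpolation=cv2.INTER_CUBIC)[:600]
cv2.imwrite('pics/jig5.png',cv2.resize(i[180:300,235:395],None,fx=5,fy=5,interpolation=cv2.INTER_CUBIC))
cv2.imwrite('pics/bar7.png',cv2.resize(i[135:185,150:264],None,fx=7,fy=7,interpolation=cv2.INTER_CUBIC))
t=load('side');j=t['img'][:,:,::-1]
cv2.imwrite('pics/side6.png',cv2.resize(j[145:275,165:295],None,fx=4.6,fy=4.6,interpolation=cv2.INTER_CUBIC))
for n,u,v,z in [('eye',172,168,.004),('hole',238,153,.008),('grip',206,154,.04),('head',287,197,.072),('stone',369,207,.02),('dish',181,240,.01),('pl1',256,219,.012),('pl2',300,188,.012),('pl3',380,264,.012),('pl4',342,296,.012),('post',361,273,.09)]:
    print(n,onz(s,u,v,z).round(4))
E
```

```text
eye [0.4148 0.3923 0.004 ]
hole [0.5537 0.3436 0.008 ]
grip [0.4779 0.3504 0.04  ]
head [0.5147 0.1294 0.072 ]
stone [0.6574 0.0514 0.02  ]
dish [0.3293 0.2056 0.01  ]
pl1 [0.469  0.1627 0.012 ]
pl2 [0.59   0.1761 0.012 ]
pl3 [ 0.5808 -0.0506  0.012 ]
pl4 [ 0.4828 -0.0577  0.012 ]
post [ 0.4925 -0.0751  0.09  ]
```

View pics/jig5.png

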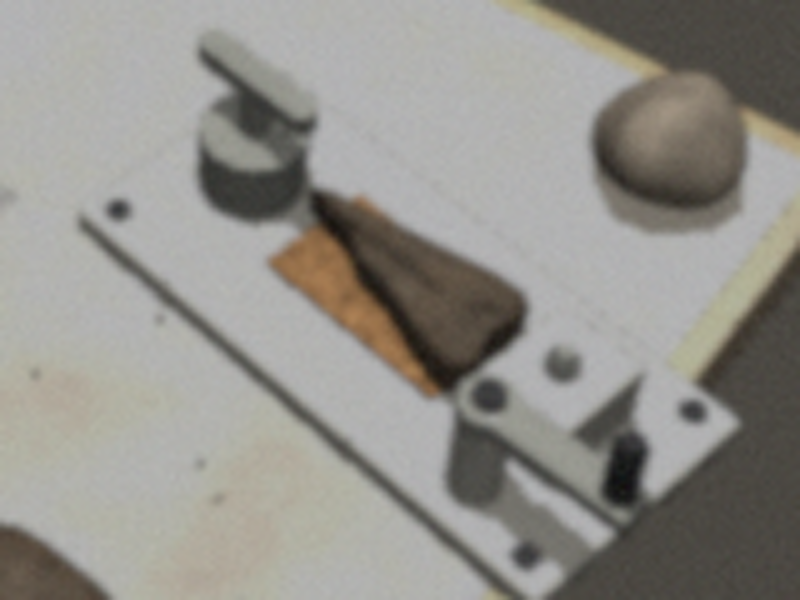

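View pics/bar7.png

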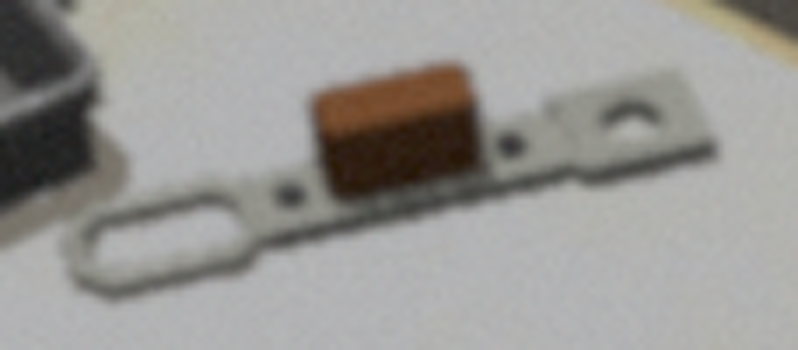

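View pics/side6.png

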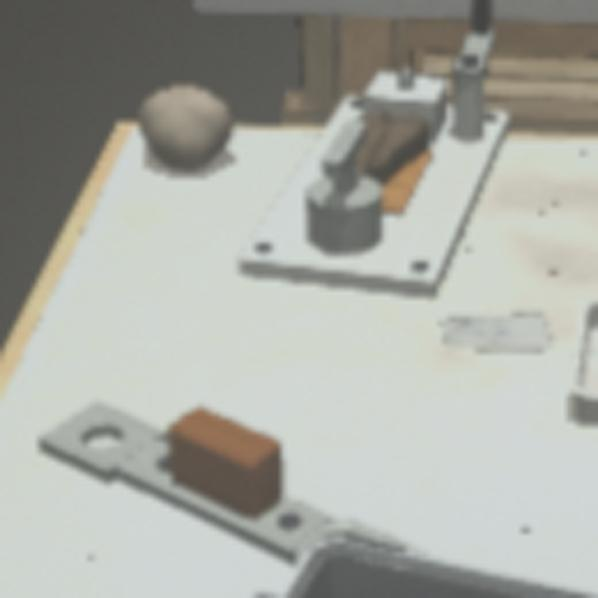

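```bash
python3 - <<'E'
from h import *
s=load('scene');t=load('side')
J=lambda u,v:(u/5+235-.4,v/5+180-.4)
B=lambda u,v:(u/7+150-.43,v/7+135-.43)
S=lambda u,v:(u/4.6+165-.4,v/4.6+145-.4)
def o(n,p,z,c=s): print(n,onz(c,*p,z).round(4))
o('head c',J(257,76),.072);o('head e1',J(208,42),.072);o('head e2',J(308,110),.072)
o('pintip',J(562,350),.0525);o('pivot',J(489,395),.0615);o('posttop',J(630,437),.0905)
for a in [(118,209),(692,410),(526,555)]: o('scr',J(*a),.012)
for a in [(263,247),(420,266)]: o('scrside',S(*a),.012,t)
o('head side',S(343,143),.072,t);o('pin side',S(405,70),.0525,t);o('pivot side',S(470,61),.0615,t)
print('bar')
o('hole',B(632,120),.008);o('scr1',B(290,193),.008);o('scr2',B(512,145),.008)
o('eyeopen',B(165,235),.004)
for a in [(320,98),(455,70),(472,97),(335,133)]: o('gtop',B(*a),.040)
for a in [(198,410),(280,440),(262,470),(172,430)]: o('gtop side',S(*a),.040,t)
o('hole side',S(102,437),.008,t)
o('box',(163,150),.05)
E
```

```text
head c [0.5168 0.1348 0.072 ]
head e1 [0.5133 0.1592 0.072 ]
head e2 [0.5208 0.1107 0.072 ]
pintip [ 0.5307 -0.0125  0.0525]
pivot [ 0.4929 -0.0158  0.0615]
posttop [ 0.4996 -0.067   0.0905]
scr [0.4688 0.1554 0.012 ]
scr [ 0.5748 -0.0397  0.012 ]
scr [ 0.4871 -0.048   0.012 ]
scrside [0.5566 0.1627 0.012 ]
scrside [0.4688 0.1549 0.012 ]
head side [0.5169 0.1425 0.072 ]
pin side [ 0.5324 -0.0109  0.0525]
pivot side [ 0.4925 -0.0172  0.0615]
bar
hole [0.5594 0.3447 0.008 ]
scr1 [0.4552 0.3799 0.008 ]
scr2 [0.5225 0.3575 0.008 ]
eyeopen [0.4166 0.3904 0.004 ]
gtop [0.469  0.3789 0.04  ]
gtop [0.5089 0.3654 0.04  ]
gtop [0.5062 0.3516 0.04  ]
gtop [0.4642 0.3624 0.04  ]
gtop side [0.5053 0.358  0.04  ]
gtop side [0.4631 0.3675 0.04  ]
gtop side [0.462  0.3898 0.04  ]
gtop side [0.5094 0.3756 0.04  ]
hole side [0.5587 0.349  0.008 ]
box [0.4074 0.4047 0.05  ]
```

```bash
cat >> h.py <<'E'
def yawR(deg,tilt=0):
    # tool x at yaw 'deg' in the table plane, z down; tilt deg>0 lowers the tool-x side (eye down)
    a=np.radians(deg);x=np.array([np.cos(a),np.sin(a),0]);z=np.array([0,0,-1.]);y=np.cross(z,x)
    M=np.stack([x,y,z],1);return R.from_matrix(M)*R.from_euler('y',-tilt,degrees=True)
def goto(p,Rt,frm=None):
    s,p0,q0=st()
    if frm is not None:p0,q0=frm
    off=q0.inv().apply(np.array(p)-p0)/.5; rv=(q0.inv()*Rt).as_rotvec()/.5
    print('offset',off.round(4),'rot',rv.round(4),'dist',np.linalg.norm(off)*.5,'deg',np.degrees(np.linalg.norm(rv)*.5));return off,rv
def show():
    s,p,q=st();x=q.as_matrix();print('t',round(s['time'],2),'p',p.round(4),'yaw',np.degrees(np.arctan2(x[1,0],x[0,0])).round(2),'zax',x[:,2].round(3),'tilt',np.degrees(np.arcsin(-x[2,0])).round(2),'F',s['contact_force'].round(1),'T',s['wrist_torque'].round(2),'gap',round(s['finger_gap'],3),'q',s['joints'].round(2))
E
python3 - <<'E'
from h import *
w=load('wrist');M,t=cam(w);s,p,q=st()
print('cam axis in tool',q.inv().apply(M.T@[0,0,1]),'pos',q.inv().apply(-M.T@t-p))
show()
# check tilt sign
print(yawR(95,20).as_matrix().round(3))
goto([.4875,.3685,.24],yawR(161.8))
E
```

```text
cam axis in tool [-3.00357385e-01 -5.63938999e-04  9.53826569e-01] pos [ 0.07636368  0.00080435 -0.11864151]
t 0.15 p [0.1537 0.6053 0.2554] yaw 165.74 zax [-0.001 -0.001 -1.   ] tilt -0.01 F [ 0.4  0.  -0.4] T [0.03 0.06 0.  ] gap 1.003 q [ 1.2   0.05  1.61  0.    1.48 -0.12]
[[-0.082  0.996  0.03 ]
 [ 0.936  0.087 -0.341]
 [-0.342  0.    -0.94 ]]
offset [-0.7636 -0.2947  0.031 ] rot [-0.0031 -0.0003  0.1376] dist 0.40955753027158653 deg 3.9441727118809404
```

Call:
{"op": "apply_moves", "data": {
  "offset": [
    [-0.764,-0.295,0.03],
    [-0.764,-0.295,0.03],
    [-0.764,-0.295,0.03],
    [-0.764,-0.295,0.03],
    [-0.764,-0.295,0.03],
    [-0.764,-0.295,0.03],
    [-0.764,-0.295,0.03],
    [-0.764,-0.295,0.03],
    [-0.764,-0.295,0.03],
    [-0.764,-0.295,0.03]
  ],
  "delta_rot": [
    [0,0,0.138],
    [0,0,0.138],
    [0,0,0.138],
    [0,0,0.138],
    [0,0,0.138],
    [0,0,0.138],
    [0,0,0.138],
    [0,0,0.138],
    [0,0,0.138],
    [0,0,0.138]
  ],
  "fingers": 50
}}

```text
time: 1.4
eef_pos: [0.4868, 0.3696, 0.2413]
tool_rot: [-0.0, 0.157, 0.988, 0.0]
contact_force: [-0.1, 1.1, -1.0]
finger_gap: 0.585
```

```bash
python3 - <<'E'
from h import *
show();s=snap('wrist','w1');show()
cv2.imwrite('pics/w1b.png',cv2.resize(s['img'][:,:,::-1],(800,600),interpolation=cv2.INTER_CUBIC))
E
```

```text
t 1.4 p [0.4868 0.3696 0.2413] yaw 161.89 zax [-0.  0. -1.] tilt -0.02 F [-0.1  1.1 -1. ] T [-0.05  0.   -0.04] gap 0.585 q [ 0.53  0.03  1.66  0.    1.45 -0.73]
t 1.45 p [0.4868 0.3696 0.2413] yaw 161.9 zax [-0.  0. -1.] tilt -0.01 F [-0.2  0.5 -0.4] T [0.03 0.03 0.02] gap 0.586 q [ 0.53  0.03  1.66  0.    1.45 -0.73]
```

View pics/w1b.png

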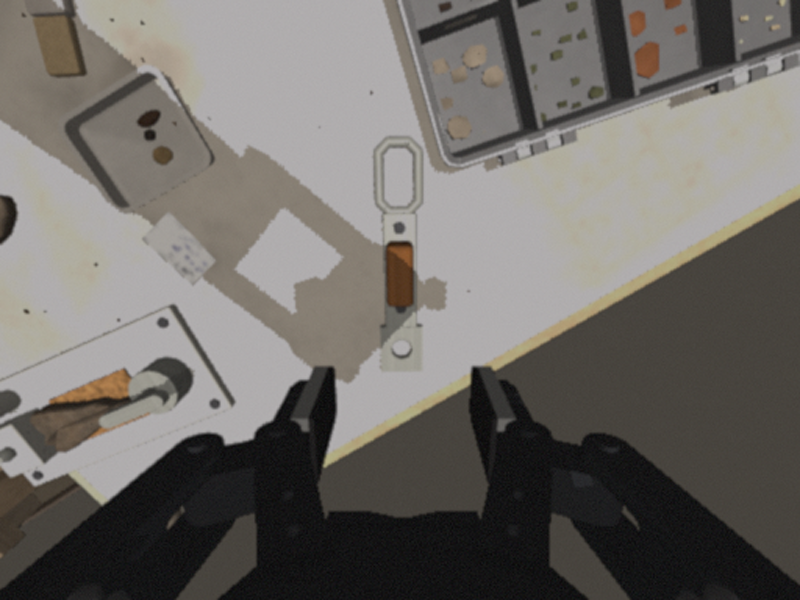

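The wrist view shows the bar upright: eye centre at (398,174), screws at (399,227) and (401,308), hole at (402,348). The jig is at lower left, with screws at (162,322), (215,404) and (38,476).

```bash
python3 - <<'E'
from h import *
s=load('w1');k=512/800
def o(n,u,v,z): 
    p=onz(s,u*k,v*k,z);print(n,p.round(4));return p
h=o('hole',402,348,.008);e=o('eye',398,174,.006);a=o('s1',399,227,.008);b=o('s2',401,308,.008)
g=o('gtop',400,273,.04)
d=e-h;print('yaw',np.degrees(np.arctan2(d[1],d[0])),np.linalg.norm(d[:2]),(e+h)/2,(a+b)/2)
o('jscr1',162,322,.012);o('jscr2',215,404,.012);o('jscr3',38,476,.012);o('head1',164,397,.072);o('head2',106,415,.072);o('pin',8,455,.0525);o('boxcorner',449,160,.05)
# colour mask on grip block
im=s['img'].astype(int);m=((im[:,:,0]-im[:,:,2]>35)&(im[:,:,0]<200)).astype(np.uint8);m[:, :230]=0;m[:,280:]=0;m[:140]=0;m[215:]=0
ys,xs=np.nonzero(m);print(len(xs),xs.mean(),ys.mean(),xs.min(),xs.max(),ys.min(),ys.max());print(cv2.minAreaRect(np.stack([xs,ys],1).astype(np.float32)))
print(onz(s,xs.mean(),ys.mean(),.04))
E
```

```text
hole [0.5599 0.3462 0.008 ]
eye [0.4148 0.3905 0.006 ]
s1 [0.4551 0.378  0.008 ]
s2 [0.5231 0.3573 0.008 ]
gtop [0.4856 0.369  0.04  ]
yaw 163.02981908561333 0.1517586895304913 [0.48733082 0.36831662 0.007     ] [0.48912342 0.36764704 0.008     ]
jscr1 [0.4683 0.1528 0.012 ]
jscr2 [0.5576 0.1612 0.012 ]
jscr3 [ 0.5766 -0.0434  0.012 ]
head1 [0.515  0.1664 0.072 ]
head2 [0.5151 0.1154 0.072 ]
pin [ 0.5305 -0.0049  0.0525]
boxcorner [0.417  0.4279 0.05  ]
618 255.49514563106797 175.6294498381877 248 263 156 195
((255.5, 175.5), (39.0, 15.0), 90.0)
[0.48649238 0.36800813 0.04      ]
```

```bash
python3 - <<'E'
from h import *
goto([.4875,.3682,.038],yawR(162.8))
E
```

```text
offset [-0.0022 -0.0023  0.4067] rot [ 0.0001 -0.0002 -0.0315] dist 0.20335424376857594 deg 0.9027949266775718
```

Call:
{"op": "apply_moves", "data": {
  "offset": [
    [-0.002,-0.002,0.12],
    [-0.002,-0.002,0.24],
    [-0.002,-0.002,0.32],
    [-0.002,-0.002,0.36],
    [-0.002,-0.002,0.39],
    [-0.002,-0.002,0.404],
    [-0.002,-0.002,0.404],
    [-0.002,-0.002,0.404]
  ],
  "delta_rot": [
    [0,0,-0.032],
    [0,0,-0.032],
    [0,0,-0.032],
    [0,0,-0.032],
    [0,0,-0.032],
    [0,0,-0.032],
    [0,0,-0.032],
    [0,0,-0.032]
  ],
  "fingers": 50
}}

```text
time: 2.45
eef_pos: [0.4894, 0.3679, 0.0407]
tool_rot: [0.001, 0.15, 0.989, 0.001]
contact_force: [0.4, -0.5, -0.4]
finger_gap: 0.591
```

```bash
python3 - <<'E'
from h import *
show();s=snap('wrist','w2');show()
E
```

```text
t 2.45 p [0.4894 0.3679 0.0407] yaw 162.7 zax [ 0.002  0.001 -1.   ] tilt 0.1 F [ 0.4 -0.5 -0.4] T [-0.03 -0.03  0.  ] gap 0.591 q [ 0.52  0.24  1.79 -0.    1.11 -0.75]
t 2.5 p [0.4893 0.3679 0.0407] yaw 162.71 zax [ 0.002  0.001 -1.   ] tilt 0.09 F [ 0.8  0.4 -0.7] T [-0.01 -0.02 -0.02] gap 0.584 q [ 0.52  0.24  1.79 -0.    1.11 -0.75]
```

View pics/w2.png

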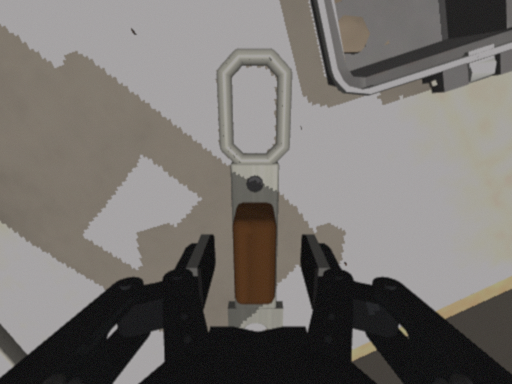

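The block is centred between the pads in the view, at about (256,250), and the eye is clear of the box. I'll close the fingers now and lift after that.

Call:
{"op": "apply_moves", "data": {
  "offset": [
    [0,0,0],
    [0,0,0],
    [0,0,0],
    [0,0,0],
    [0,0,0],
    [0,0,0]
  ],
  "delta_rot": [
    [0,0,0],
    [0,0,0],
    [0,0,0],
    [0,0,0],
    [0,0,0],
    [0,0,0]
  ],
  "fingers": 0
}}

```text
time: 3.25
eef_pos: [0.489, 0.3677, 0.04]
tool_rot: [0.0, 0.15, 0.989, 0.0]
contact_force: [-0.2, -0.6, 4.8]
finger_gap: 0.243
```

```bash
python3 - <<'E'
from h import *
show();s=snap('wrist','w3')
E
```

```text
t 3.25 p [0.489  0.3677 0.04  ] yaw 162.71 zax [ 0.001  0.001 -1.   ] tilt 0.05 F [-0.2 -0.6  4.8] T [-0.04  0.08  0.01] gap 0.243 q [ 0.52  0.24  1.79 -0.    1.11 -0.75]
```

View pics/w3.png

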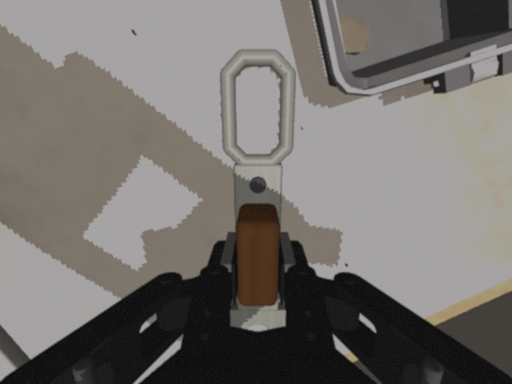

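```bash
python3 - <<'E'
from h import *
s=load('w3');_,p,q=st()
for n,u,v,z in [('eye',258,108,.006),('s1',258,185,.008),('eyetop',258,51,.008),('eyebot',258.5,165,.008)]:
    P=onz(s,u,v,z);print(n,P.round(4),'tool',q.inv().apply(P-p).round(4))
im=s['img']
E
```

```text
eye [0.4154 0.3919 0.006 ] tool [0.0775 0.0012 0.034 ]
s1 [0.4563 0.3792 0.008 ] tool [0.0346 0.0012 0.032 ]
eyetop [0.3892 0.4001 0.008 ] tool [0.1049 0.0012 0.032 ]
eyebot [0.445 0.383 0.008] tool [0.0465 0.0015 0.032 ]
```

```bash
cat >> h.py <<'E'
EYE=np.array([.0762,.001,.040])
def tcp_for(eye,yaw,tilt=0,E=None):
    Rt=yawR(yaw,tilt);return np.array(eye)-Rt.apply(EYE if E is None else E),Rt
E
python3 - <<'E'
from h import *
p,Rt=tcp_for([.5155,.133,.162],95.15);print(p)
goto(p,Rt)
E
```

```text
[0.52134401 0.05701785 0.202     ]
offset [-0.2468 -0.5738 -0.3242] rot [2.6000e-03 6.0000e-04 2.3583e+00] dist 0.351880672734954 deg 67.55938670640619
```

Call:
{"op": "apply_moves", "data": {
  "offset": [
    [0,0,-0.06],
    [0,0,-0.16],
    [0,0,-0.26],
    [0,0,-0.324],
    [-0.05,-0.1,-0.324],
    [-0.1,-0.2,-0.324],
    [-0.1,-0.25,-0.324]
  ],
  "delta_rot": [
    [0,0,0],
    [0,0,0],
    [0,0,0],
    [0,0,0.2],
    [0,0,0.5],
    [0,0,0.8],
    [0,0,0.8]
  ],
  "fingers": 0
}}

```text
time: 4.18
eef_pos: [0.4985, 0.2306, 0.1995]
tool_rot: [-0.001, 0.345, 0.938, -0.001]
contact_force: [0.8, 0.5, -0.6]
finger_gap: 0.246
```

```bash
python3 - <<'E'
from h import *
show()
p,Rt=tcp_for([.5155,.133,.162],95.15)
goto(p,Rt)
E
```

```text
t 4.17 p [0.4985 0.2306 0.1995] yaw 139.6 zax [-0.003 -0.001 -1.   ] tilt -0.06 F [ 0.8  0.5 -0.6] T [ 0.02 -0.01 -0.  ] gap 0.246 q [ 0.3  -0.08  1.84 -0.    1.38 -0.57]
offset [-0.2597 -0.2348 -0.0046] rot [-0.0062  0.      1.5516] dist 0.1750788183450547 deg 44.45145734467027
```

Call:
{"op": "apply_moves", "data": {
  "offset": [
    [-0.06,-0.06,-0.005],
    [-0.12,-0.12,-0.005],
    [-0.18,-0.18,-0.005],
    [-0.26,-0.235,-0.005],
    [-0.26,-0.235,-0.005],
    [-0.26,-0.235,-0.005]
  ],
  "delta_rot": [
    [0,0,0.25],
    [0,0,0.5],
    [0,0,0.75],
    [0,0,0.95],
    [0,0,0.95],
    [0,0,0.95]
  ]
}}

```text
time: 4.92
eef_pos: [0.5216, 0.0597, 0.2025]
tool_rot: [-0.001, 0.555, 0.832, -0.0]
contact_force: [0.3, 0.3, -3.1]
finger_gap: 0.244
```

```bash
python3 - <<'E'
from h import *
show()
p,Rt=tcp_for([.5155,.133,.162],95.15)
goto(p,Rt)
E
```

```text
t 4.92 p [0.5216 0.0597 0.2025] yaw 112.57 zax [-0.003  0.001 -1.   ] tilt -0.08 F [ 0.3  0.3 -3.1] T [-0.03  0.02 -0.02] gap 0.244 q [-0.03 -0.15  1.9   0.    1.39 -0.42]
offset [-0.0048 -0.0026  0.0009] rot [-0.0046 -0.0023  0.6081] dist 0.0027691374001389407 deg 17.422677531773076
```

Call:
{"op": "apply_moves", "data": {
  "offset": [
    [-0.005,-0.003,0],
    [-0.005,-0.003,0],
    [-0.005,-0.003,0],
    [-0.005,-0.003,0]
  ],
  "delta_rot": [
    [0,0,0.3],
    [0,0,0.608],
    [0,0,0.608],
    [0,0,0.608]
  ]
}}

```text
time: 5.42
eef_pos: [0.5217, 0.0575, 0.2034]
tool_rot: [-0.0, 0.673, 0.739, -0.0]
contact_force: [0.4, -0.6, -2.5]
finger_gap: 0.248
```

```bash
python3 - <<'E'
from h import *
show();
for n in ['wrist','scene','side']:
    s=snap(n,n+'4')
    cv2.imwrite('pics/%s4b.png'%n,cv2.resize(s['img'][:,:,::-1],(800,600),interpolation=cv2.INTER_CUBIC))
show()
E
```

```text
t 5.42 p [0.5217 0.0575 0.2034] yaw 95.36 zax [-0.001  0.    -1.   ] tilt -0.01 F [ 0.4 -0.6 -2.5] T [0.01 0.02 0.01] gap 0.248 q [-0.03 -0.15  1.9   0.    1.39 -0.13]
t 5.58 p [0.5219 0.057  0.2037] yaw 95.25 zax [-0.  0. -1.] tilt -0.0 F [ 0.  -0.3 -2.1] T [ 0.03  0.04 -0.01] gap 0.247 q [-0.03 -0.15  1.9   0.    1.39 -0.12]
```

View pics/wrist4b.png

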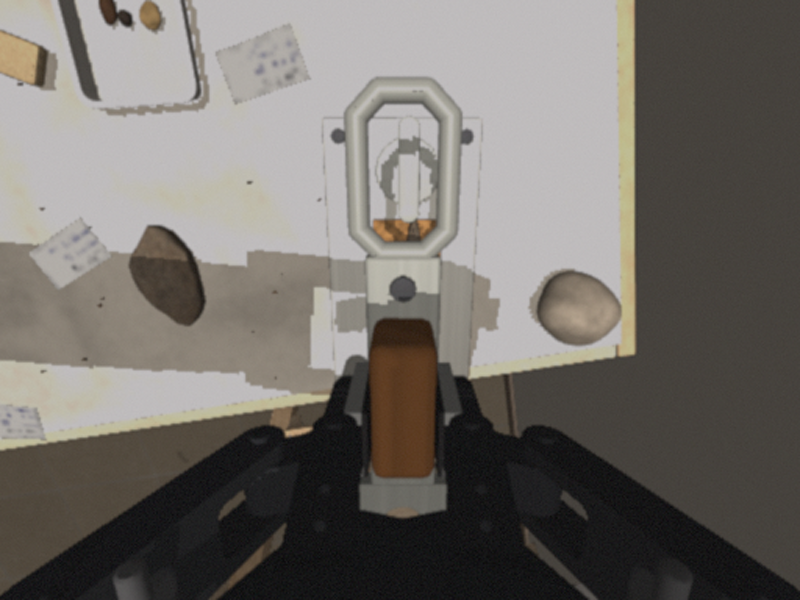

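View pics/scene4b.png

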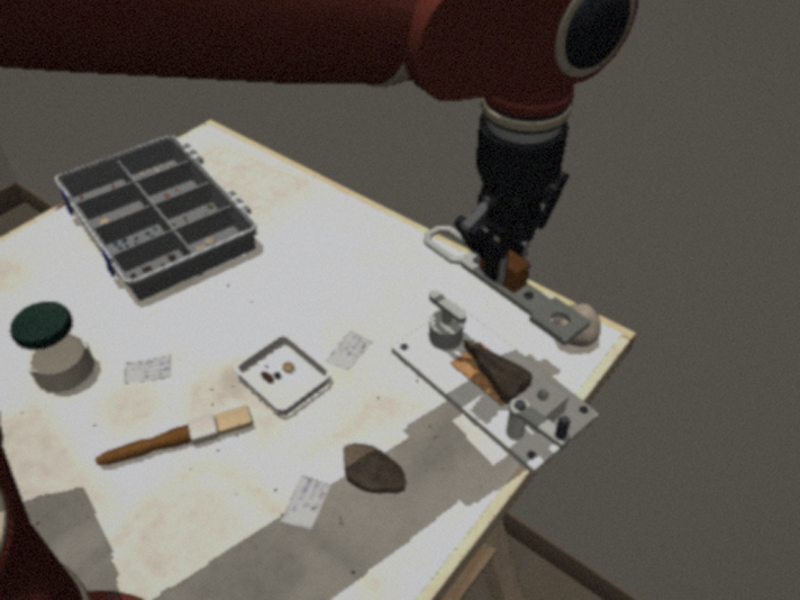

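View pics/side4b.png

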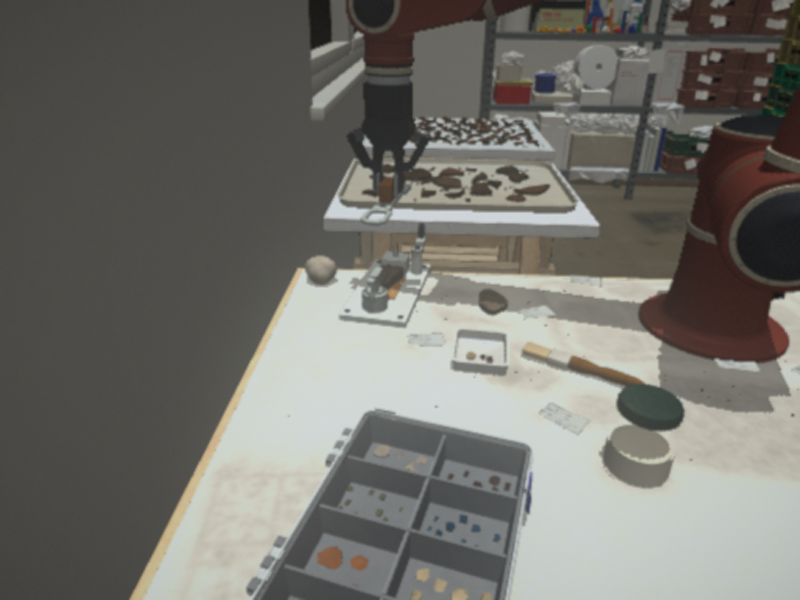

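```bash
python3 - <<'E'
from h import *
s=load('wrist4');k=512/800;_,p,q=st()
def o(n,u,v,z,s=s,k=k):
    P=onz(s,u*k,v*k,z);print(n,P.round(4),'tool',q.inv().apply(P-p).round(4));return P
zb=p[2]-.040
o('eyetop',403.5,78,zb+.008);o('eyebot',403.5,257,zb+.008);o('eyec',403.5,168,zb+.006);o('s1',402,288,zb+.008)
a=o('jscr1',338,136,.012);b=o('jscr2',467,136,.012)
o('head+x tip',409,117,.072);o('head+x tip r',409,128,.072);o('collar c',407,172,.042)
d=b-a;print(np.degrees(np.arctan2(d[1],d[0]))+90,(a+b)/2)
k=.64;sc=load('scene4')
o('pinsc',543,396,.050,sc);o('holesc',560,322,zb+.008,sc)
P=p+q.apply([-.0738,.001,.032]);print('hole pred px',proj(sc,P)/k,P)
P=p+q.apply([.0762,.001,.034]);print('eye pred px side',proj(load('side4'),P)/k)
E
```

```text
eyetop [0.5129 0.1635 0.1717] tool [0.1069 0.0007 0.032 ]
eyebot [0.5183 0.1053 0.1717] tool [0.0484 0.0008 0.032 ]
eyec [0.5154 0.136  0.1697] tool [0.0793 0.0008 0.034 ]
s1 [0.5188 0.0936 0.1717] tool [0.0367 0.0003 0.032 ]
jscr1 [0.4687 0.1542 0.012 ] tool [ 0.1017 -0.0441  0.1917]
jscr2 [0.5574 0.1625 0.012 ] tool [0.1017 0.045  0.1917]
head+x tip [0.5161 0.1638 0.072 ] tool [0.1068 0.004  0.1317]
head+x tip r [0.5167 0.1582 0.072 ] tool [0.1012 0.004  0.1317]
collar c [0.5181 0.135  0.042 ] tool [0.078  0.0033 0.1617]
95.28905750287232 [0.51302441 0.15834995 0.012     ]
pinsc [ 0.5274 -0.0177  0.05  ] tool [-0.0749 -0.0014  0.1537]
holesc [ 0.5248 -0.0202  0.1717] tool [-0.0771 -0.0042  0.032 ]
hole pred px [560.77733653 317.43293248] [ 0.52967465 -0.01638028  0.17170735]
eye pred px side [375.9696767  213.67046751]
```

```bash
python3 - <<'E'
from h import *
s=load('wrist4');i=s['img'][:,:,::-1]
cv2.imwrite('pics/w4z.png',cv2.resize(i[45:195,190:330],None,fx=4,fy=4,interpolation=cv2.INTER_CUBIC))
s=load('scene4');i=s['img'][:,:,::-1]
cv2.imwrite('pics/s4z.png',cv2.resize(i[130:310,240:400],None,fx=3.3,fy=3.3,interpolation=cv2.INTER_CUBIC))
E
```

```text
(no output)
```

View pics/w4z.png

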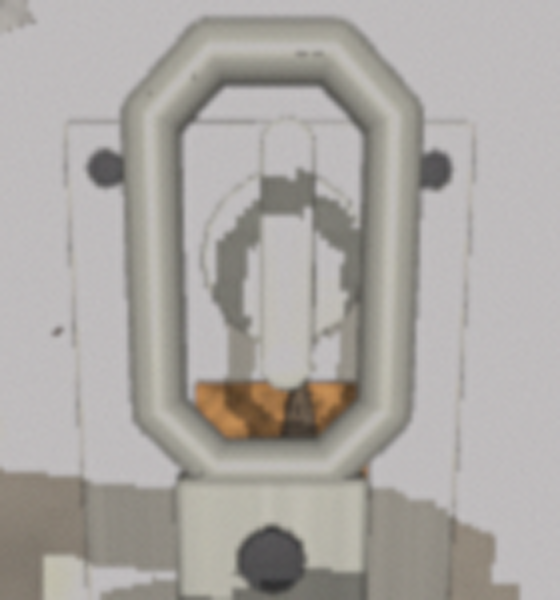

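View pics/s4z.png

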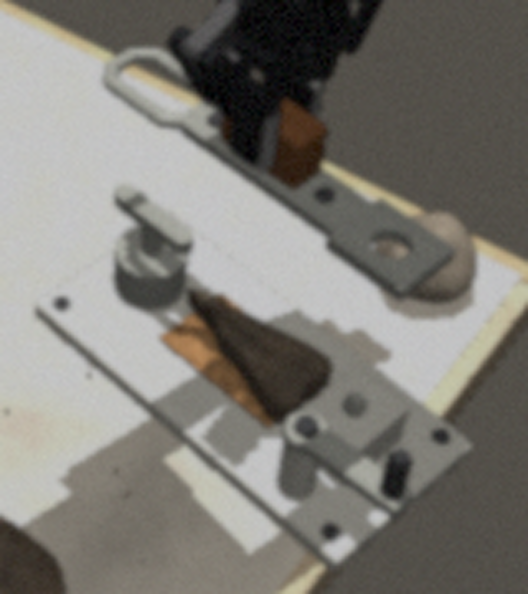

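```bash
python3 - <<'E'
from h import *
s=load('wrist4');_,p,q=st()
def o(n,u,v,z):
    P=onz(s,u/4+190-.4,v/4+45-.4,z);print(n,P.round(4),'tool',q.inv().apply(P-p).round(4));return P
zb=p[2]-.040
h1=o('h+',290,117,.071);h2=o('h-',287,388,.071);print(np.linalg.norm(h1-h2),(h1+h2)/2)
a=o('s1',106,167,.012);b=o('s2',435,170,.012);print((a+b)/2)
# symmetrical side limbs of eye
for v in (120,260,400):
    o('limbL out',131,v,zb+.004) if v==260 else None
    o('limbR out',415,v,zb+.004) if v==260 else None
o('inner far',272,86,zb+.005);o('inner near',272,440,zb+.005);o('s',271,558,zb+.008)
E
```

```text
h+ [0.5163 0.1647 0.071 ] tool [0.1078 0.0043 0.1327]
h- [0.5213 0.1073 0.071 ] tool [0.0501 0.0039 0.1327]
0.05765041654109557 [0.51878982 0.13601728 0.071     ]
s1 [0.4684 0.1549 0.012 ] tool [ 0.1024 -0.0443  0.1917]
s2 [0.5568 0.1623 0.012 ] tool [0.1017 0.0444 0.1917]
[0.5126097  0.15862911 0.012     ]
limbL out [0.4959 0.1331 0.1677] tool [ 0.0782 -0.019   0.036 ]
limbR out [0.5348 0.1368 0.1677] tool [0.0782 0.0201 0.036 ]
inner far [0.5132 0.1565 0.1687] tool [0.0999 0.0004 0.035 ]
inner near [0.5175 0.1104 0.1687] tool [0.0536 0.0004 0.035 ]
s [0.5189 0.0937 0.1717] tool [0.0368 0.0003 0.032 ]
```

```bash
python3 - <<'E'
from h import *
s=load('wrist4');c=load('scene');d=load('side')
J=lambda u,v:(u/5+235-.4,v/5+180-.4)
W=lambda u,v:(u/4+190-.4,v/4+45-.4)
S=lambda u,v:(u/4.6+165-.4,v/4.6+145-.4)
for n,a,b in [('h+',J(208,38),W(290,117)),('h-',J(308,108),W(287,388)),('scr1',J(118,209),W(106,167))]:
    P,e=tri(c,a,s,b);print(n,P.round(4),e.round(4))
P,e=tri(d,S(420,266),s,W(106,167));print('scr1 side',P,e)
P,e=tri(d,S(263,247),s,W(435,170));print('scr2 side',P,e)
P,e=tri(d,S(420,266),c,J(118,209));print('scr1 side-scene',P,e)
for u in (66,472): print('edge',onz(s,*W(u,130),.012))
for u in (68,470): print('edge',onz(s,*W(u,130),.012))
for u in (205,357): print('collar',onz(s,*W(u,258),.042))
E
```

```text
h+ [0.5168 0.1646 0.0677] 0.0014
h- [0.5202 0.1085 0.0753] 0.0023
scr1 [0.4685 0.1549 0.0126] 0.0001
scr1 side [0.46857231 0.15496981 0.01206968] 0.0003413986845446874
scr2 side [0.55680028 0.16234721 0.01177173] 0.00010249606753931839
scr1 side-scene [0.46867967 0.15523723 0.01217643] 3.1288720819194524e-05
edge [0.45734118 0.16312062 0.012     ]
edge [0.56528389 0.17311177 0.012     ]
edge [0.457873   0.16316985 0.012     ]
edge [0.56475224 0.17306256 0.012     ]
collar [0.49849033 0.13411467 0.042     ]
collar [0.53624225 0.13761082 0.042     ]
```

```bash
cat >> h.py <<'E'
EYE=np.array([.0766,.0005,.040]); NECK=np.array([.5182,.1363,.042]); YAW=95.1
a_=np.radians(YAW);XD=np.array([np.cos(a_),np.sin(a_),0]);YD=np.array([-np.sin(a_),np.cos(a_),0])
def pose(Fx,Fz,th,jy=0):
    t=np.radians(th);bx=np.array([np.cos(t),-np.sin(t)]);bz=np.array([np.sin(t),np.cos(t)])
    E=np.array([Fx,Fz])-27*bx-4*bz
    return tcp_for(NECK+XD*E[0]/1000+YD*jy/1000+np.array([0,0,E[1]/1000]),YAW,th)
def plan(seq,jy=0,frm=None):
    s,p0,q0=st()
    if frm is not None:p0,q0=frm
    for f in seq:
        p,Rt=pose(*f,jy=jy);off=q0.inv().apply(p-p0)/.5;rv=(q0.inv()*Rt).as_rotvec()/.5
        print(f,off.round(3).tolist(),rv.round(3).tolist())
def where():
    s,p,q=st();M=q.as_matrix();E=p+q.apply(EYE);d=(E-NECK)*1000;th=np.degrees(np.arcsin(-M[2,0]));t=np.radians(th)
    e=np.array([d@XD,d[2]]);F=e+27*np.array([np.cos(t),-np.sin(t)])+4*np.array([np.sin(t),np.cos(t)])
    H=p+q.apply(EYE-[.15,0,0]);h=(H-(NECK-.15*XD))*1000
    print('E',e.round(1),'jy',round(d@YD,1),'tilt',th.round(2),'Fxz',F.round(1),'N',(F-54*np.array([np.cos(t),-np.sin(t)])).round(1),'hole',[round(h@XD,1),round(h@YD,1),round(h[2],1)])
E
python3 - <<'E'
from h import *
where();plan([(38,70,10),(38,70,19),(38,60,28),(38,50,28)])
E
```

```text
E [ -2.7 121.7] jy 3.0 tilt -0.0 Fxz [ 24.3 125.7] N [-29.7 125.7] hole [np.float64(-2.7), np.float64(2.6), np.float64(121.7)]
(38, 70, 10) [0.043, 0.006, 0.077] [0.0, -0.349, 0.005]
(38, 70, 19) [0.062, 0.006, 0.048] [0.001, -0.663, 0.005]
(38, 60, 28) [0.085, 0.006, 0.043] [0.001, -0.977, 0.005]
(38, 50, 28) [0.085, 0.006, 0.063] [0.001, -0.977, 0.005]
```

Call:
{"op": "apply_moves", "data": {
  "offset": [
    [0.043,0.006,0.077],
    [0.062,0.006,0.048],
    [0.085,0.006,0.043],
    [0.085,0.006,0.063],
    [0.085,0.006,0.063],
    [0.085,0.006,0.063],
    [0.085,0.006,0.063]
  ],
  "delta_rot": [
    [0,-0.349,0.005],
    [0,-0.663,0.005],
    [0,-0.977,0.005],
    [0,-0.977,0.005],
    [0,-0.977,0.005],
    [0,-0.977,0.005],
    [0,-0.977,0.005]
  ]
}}

```text
time: 6.45
eef_pos: [0.5215, 0.0984, 0.1729]
tool_rot: [0.178, 0.656, 0.715, -0.163]
contact_force: [-0.3, -0.1, -2.0]
finger_gap: 0.243
```

```bash
python3 - <<'E'
from h import *
show();where()
for n in ['wrist','scene','side']:
    s=snap(n,n+'5')
i=load('wrist5')['img'][:,:,::-1];cv2.imwrite('pics/w5b.png',cv2.resize(i,(800,600),interpolation=cv2.INTER_CUBIC))
i=load('side5')['img'][:,:,::-1];j=load('scene5')['img'][:,:,::-1]
cv2.imwrite('pics/ss5.png',np.hstack([cv2.resize(i[70:220,200:300],(400,600),interpolation=cv2.INTER_CUBIC),cv2.resize(j[130:280,260:360],(400,600),interpolation=cv2.INTER_CUBIC)]))
E
```

```text
t 6.45 p [0.5215 0.0984 0.1729] yaw 94.88 zax [ 0.042 -0.467 -0.883] tilt 27.95 F [-0.3 -0.1 -2. ] T [0.41 0.03 0.02] gap 0.243 q [ 0.27 -0.02  1.88 -0.49  1.4   0.3 ]
E [10.9 59.6] jy -0.7 tilt 27.95 Fxz [36.6 50.5] N [-11.1  75.8] hole [np.float64(28.4), np.float64(-0.2), np.float64(129.9)]
```

View pics/w5b.png

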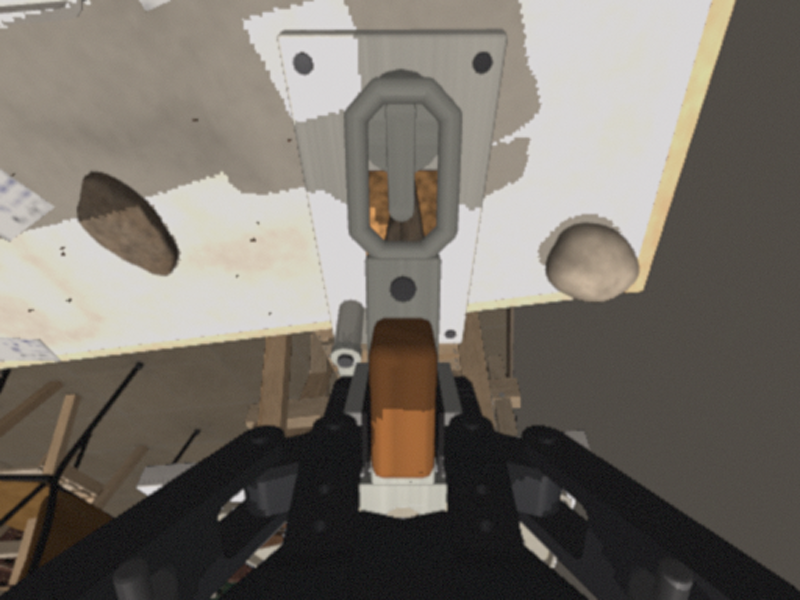

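View pics/ss5.png

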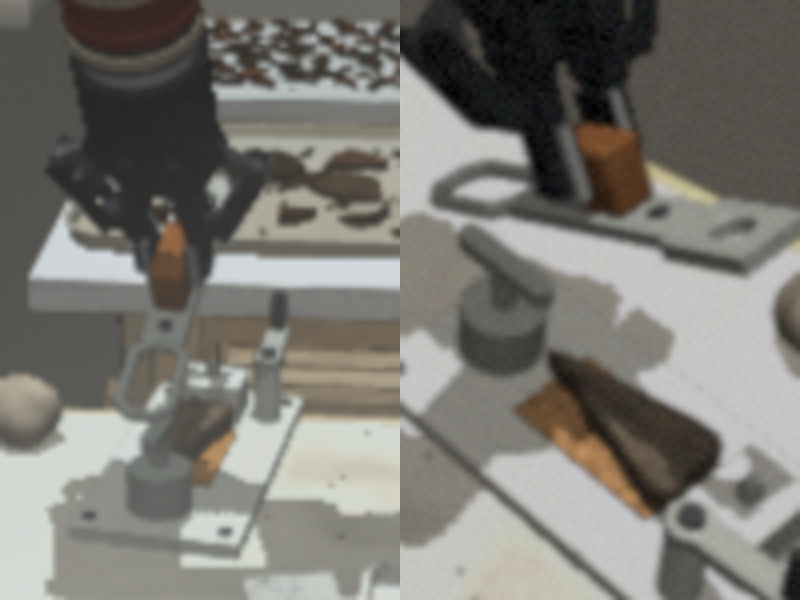

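The wrist view shows the head centred across the eye (head u≈401, eye u≈403), with the far rod at about (403,85), just beyond the head's +x end. Next I'll lower it.

```bash
python3 - <<'E'
from h import *
where();plan([(38,36,28),(38,24,28),(38,13,28)])
E
```

```text
E [11.3 59.5] jy -0.6 tilt 27.97 Fxz [37.  50.3] N [-10.7  75.7] hole [np.float64(28.8), np.float64(-0.2), np.float64(129.8)]
(38, 36, 28) [0.015, -0.001, 0.024] [0.0, -0.001, -0.005]
(38, 24, 28) [0.027, -0.001, 0.045] [0.0, -0.001, -0.005]
(38, 13, 28) [0.037, -0.001, 0.065] [0.0, -0.001, -0.005]
```

Call:
{"op": "apply_moves", "data": {
  "offset": [
    [0.008,-0.001,0.012],
    [0.015,-0.001,0.024],
    [0.021,-0.001,0.035],
    [0.027,-0.001,0.045],
    [0.032,-0.001,0.055],
    [0.037,-0.001,0.064],
    [0.037,-0.001,0.064],
    [0.037,-0.001,0.064]
  ],
  "delta_rot": [
    [0,0,-0.005],
    [0,0,-0.005],
    [0,0,-0.005],
    [0,0,-0.005],
    [0,0,-0.005],
    [0,0,-0.005],
    [0,0,-0.005],
    [0,0,-0.005]
  ]
}}

```text
time: 7.6
eef_pos: [0.5207, 0.1006, 0.1356]
tool_rot: [0.178, 0.655, 0.716, -0.163]
contact_force: [0.4, -0.4, -2.7]
finger_gap: 0.249
```

```bash
python3 - <<'E'
from h import *
show();where()
for n in ['wrist','scene','side']:
    s=snap(n,n+'6')
i=load('wrist6')['img'][:,:,::-1];cv2.imwrite('pics/w6b.png',cv2.resize(i[40:240,150:370],None,fx=3,fy=3,interpolation=cv2.INTER_CUBIC))
i=load('side6')['img'][:,:,::-1];j=load('scene6')['img'][:,:,::-1]
cv2.imwrite('pics/ss6.png',np.hstack([cv2.resize(i[100:220,210:290],(400,600),interpolation=cv2.INTER_CUBIC),cv2.resize(j[150:270,260:340],(400,600),interpolation=cv2.INTER_CUBIC)]))
plan([(30,13,28),(22,12.5,28),(13,12.5,28)])
E
```

```text
t 7.6 p [0.5207 0.1006 0.1356] yaw 95.15 zax [ 0.042 -0.467 -0.883] tilt 27.99 F [ 0.4 -0.4 -2.7] T [0.46 0.05 0.03] gap 0.249 q [ 0.27  0.03  1.9  -0.49  1.34  0.33]
E [13.1 22.3] jy 0.2 tilt 27.99 Fxz [38.8 13.2] N [-8.9 38.5] hole [np.float64(30.6), np.float64(0.1), np.float64(92.7)]
(30, 13, 28) [-0.015, 0.0, 0.009] [0.001, -0.001, 0.001]
(22, 12.5, 28) [-0.029, 0.0, 0.017] [0.001, -0.001, 0.001]
(13, 12.5, 28) [-0.045, 0.0, 0.026] [0.001, -0.001, 0.001]
```

View pics/w6b.png

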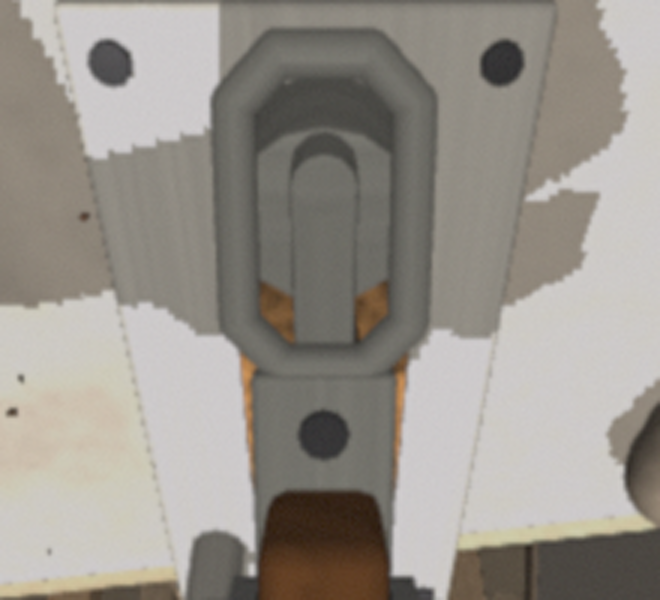

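View pics/ss6.png

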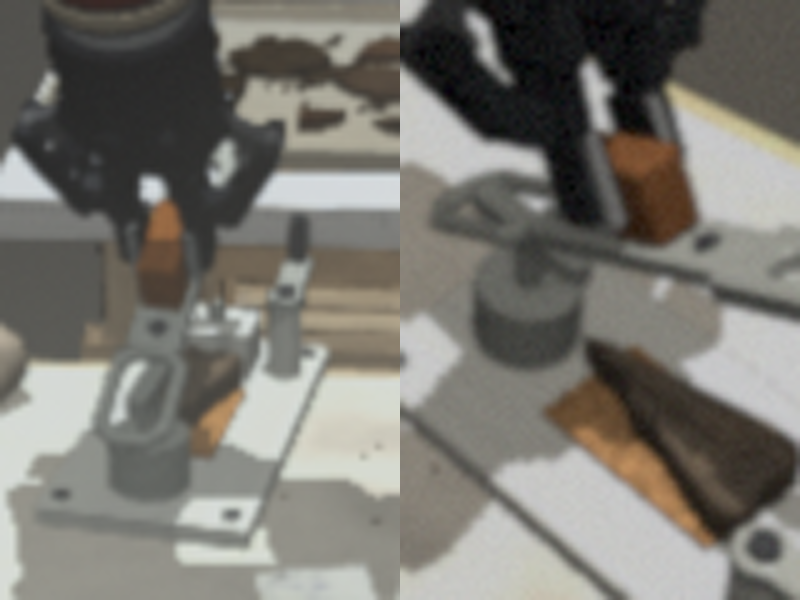

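The head stands inside the eye and is centred across it (head u≈324, eye u≈324). There's no contact force. Next is the slide along jig −x.

Call:
{"op": "apply_moves", "data": {
  "offset": [
    [-0.009,0,0.005],
    [-0.015,0,0.009],
    [-0.022,0,0.013],
    [-0.029,0,0.017],
    [-0.036,0,0.021],
    [-0.043,0,0.025],
    [-0.044,0,0.0255],
    [-0.044,0,0.0255]
  ],
  "delta_rot": [
    [0,0,0],
    [0,0,0],
    [0,0,0],
    [0,0,0],
    [0,0,0],
    [0,0,0],
    [0,0,0],
    [0,0,0]
  ]
}}

```text
time: 8.75
eef_pos: [0.5229, 0.0752, 0.1345]
tool_rot: [0.178, 0.655, 0.716, -0.163]
contact_force: [-0.1, -0.6, -2.0]
finger_gap: 0.249
```

```bash
python3 - <<'E'
from h import *
show();where()
for n in ['wrist','scene','side']:
    s=snap(n,n+'7')
i=load('wrist7')['img'][:,:,::-1];cv2.imwrite('pics/w7b.png',cv2.resize(i[40:240,150:370],None,fx=3,fy=3,interpolation=cv2.INTER_CUBIC))
i=load('side7')['img'][:,:,::-1];j=load('scene7')['img'][:,:,::-1]
cv2.imwrite('pics/ss7.png',np.hstack([cv2.resize(i[100:220,210:290],(400,600),interpolation=cv2.INTER_CUBIC),cv2.resize(j[150:270,260:340],(400,600),interpolation=cv2.INTER_CUBIC)]))
plan([(13,11.5,22),(14,10,15),(15,8,10),(16,6,5)])
E
```

```text
t 8.75 p [0.5229 0.0752 0.1345] yaw 95.16 zax [ 0.042 -0.467 -0.883] tilt 27.98 F [-0.1 -0.6 -2. ] T [ 0.42 -0.01 -0.04] gap 0.249 q [ 0.23  0.01  1.92 -0.5   1.32  0.29]
E [-12.4  21.2] jy 0.3 tilt 27.98 Fxz [13.4 12.1] N [-34.3  37.4] hole [np.float64(5.2), np.float64(0.2), np.float64(91.6)]
(13, 11.5, 22) [-0.007, 0.0, 0.023] [-0.0, 0.209, 0.002]
(14, 10, 15) [-0.008, 0.0, 0.052] [-0.0, 0.453, 0.002]
(15, 8, 10) [-0.006, 0.0, 0.073] [-0.0, 0.628, 0.002]
(16, 6, 5) [-0.002, 0.0, 0.095] [-0.001, 0.802, 0.002]
```

View pics/w7b.png

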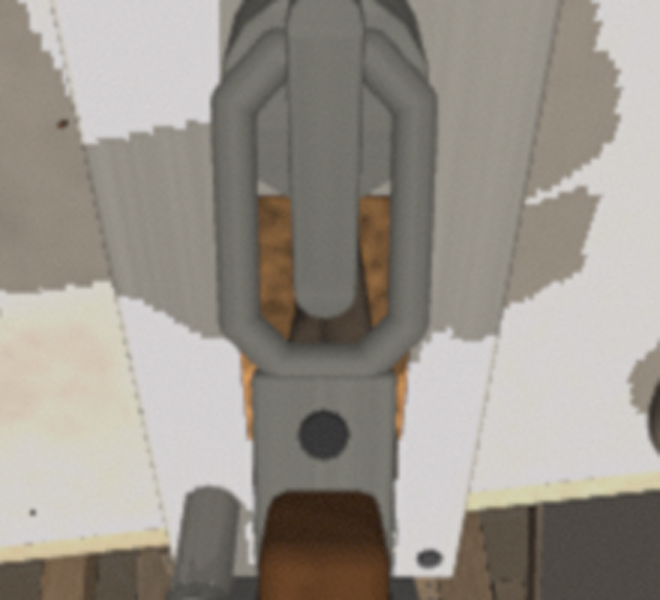

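View pics/ss7.png

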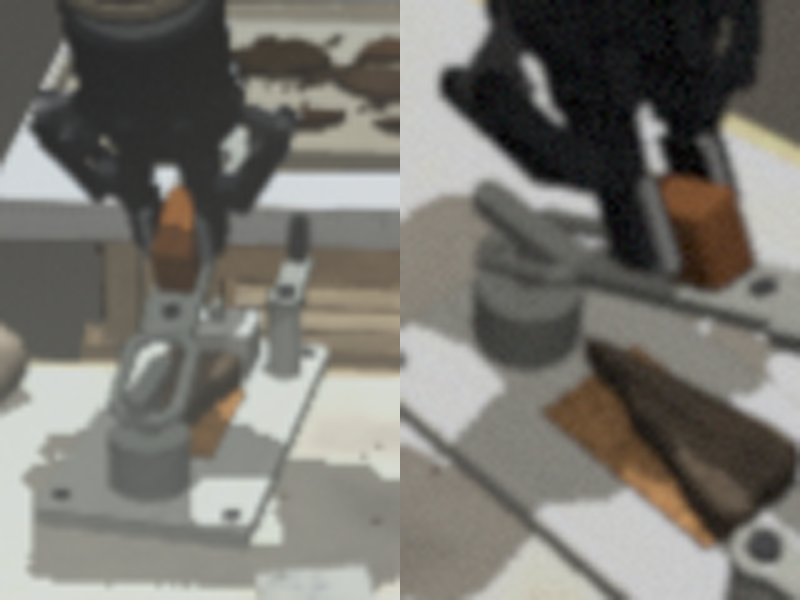

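The far rod is now under the head, and the head's inner end at (324,318) lies inside the near rod at (324,345), with no contact force. Next I'll level the bar in steps.

Call:
{"op": "apply_moves", "data": {
  "offset": [
    [-0.004,0,0.012],
    [-0.007,0,0.023],
    [-0.0075,0,0.037],
    [-0.008,0,0.052],
    [-0.007,0,0.063],
    [-0.006,0,0.073],
    [-0.004,0,0.084],
    [-0.002,0,0.095],
    [-0.002,0,0.095],
    [-0.002,0,0.095]
  ],
  "delta_rot": [
    [0,0.105,0],
    [0,0.209,0],
    [0,0.33,0],
    [0,0.453,0],
    [0,0.54,0],
    [0,0.628,0],
    [0,0.715,0],
    [0,0.802,0],
    [0,0.802,0],
    [0,0.802,0]
  ]
}}

```text
time: 10.15
eef_pos: [0.525, 0.0523, 0.0931]
tool_rot: [0.032, 0.674, 0.738, -0.03]
contact_force: [-0.8, -0.8, -2.7]
finger_gap: 0.243
```

```bash
python3 - <<'E'
from h import *
show();where()
for n in ['wrist','scene','side']:
    s=snap(n,n+'8')
i=load('wrist8')['img'][:,:,::-1];cv2.imwrite('pics/w8b.png',cv2.resize(i[40:240,150:370],None,fx=3,fy=3,interpolation=cv2.INTER_CUBIC))
i=load('side8')['img'][:,:,::-1];j=load('scene8')['img'][:,:,::-1]
cv2.imwrite('pics/ss8.png',np.hstack([cv2.resize(i[100:220,210:290],(400,600),interpolation=cv2.INTER_CUBIC),cv2.resize(j[170:290,280:360],(400,600),interpolation=cv2.INTER_CUBIC)]))
plan([(20,6,5),(27,5.5,5)])
E
```

```text
t 10.15 p [0.525  0.0523 0.0931] yaw 95.16 zax [ 0.007 -0.088 -0.996] tilt 5.06 F [-0.8 -0.8 -2.7] T [0.1  0.02 0.02] gap 0.243 q [ 0.   -0.01  1.97 -0.1   1.18 -0.05]
E [-11.5   4.5] jy 0.3 tilt 5.06 Fxz [15.7  6.2] N [-38.1  10.9] hole [np.float64(-10.9), np.float64(0.1), np.float64(17.8)]
(20, 6, 5) [0.008, 0.0, -0.0] [-0.0, 0.001, 0.003]
(27, 5.5, 5) [0.022, 0.0, -0.0] [-0.0, 0.001, 0.003]
```

View pics/w8b.png

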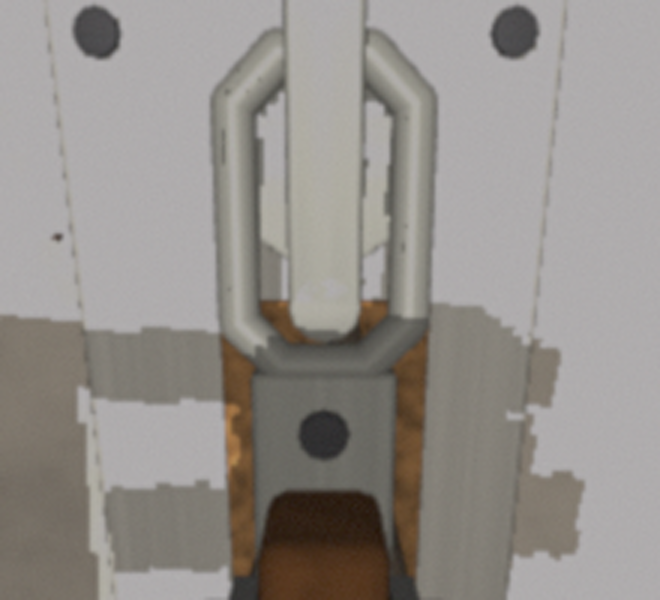

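View pics/ss8.png

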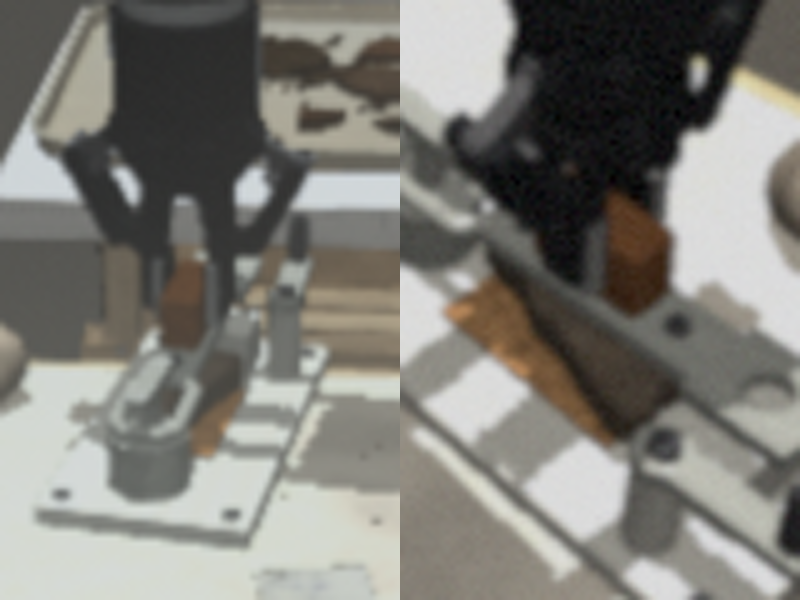

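Call:
{"op": "apply_moves", "data": {
  "offset": [
    [0.006,0,0],
    [0.012,0,0],
    [0.018,0,0],
    [0.022,0,0],
    [0.022,0,0],
    [0.022,0,0]
  ],
  "delta_rot": [
    [0,0,0],
    [0,0,0],
    [0,0,0],
    [0,0,0],
    [0,0,0],
    [0,0,0]
  ]
}}

```text
time: 11.05
eef_pos: [0.524, 0.0631, 0.092]
tool_rot: [0.032, 0.674, 0.737, -0.03]
contact_force: [0.1, -0.2, -2.4]
finger_gap: 0.249
```

```bash
python3 - <<'E'
from h import *
show();where()
for n in ['scene','side']:
    s=snap(n,n+'9')
i=load('side9')['img'][:,:,::-1];j=load('scene9')['img'][:,:,::-1]
cv2.imwrite('pics/ss9.png',np.hstack([cv2.resize(i[100:220,210:290],(400,600),interpolation=cv2.INTER_CUBIC),cv2.resize(j[200:290,310:370],(400,600),interpolation=cv2.INTER_CUBIC)]))
plan([(27,5,2.5),(27,4.5,1),(27,4,0)])
E
```

```text
t 11.05 p [0.524  0.0631 0.092 ] yaw 95.15 zax [ 0.007 -0.087 -0.996] tilt 5.02 F [ 0.1 -0.2 -2.4] T [ 0.07  0.03 -0.02] gap 0.249 q [ 0.02 -0.01  1.97 -0.09  1.18 -0.03]
E [-0.6  3.4] jy 0.4 tilt 5.02 Fxz [26.6  5.1] N [-27.2   9.8] hole [np.float64(-0.1), np.float64(0.2), np.float64(16.6)]
(27, 5, 2.5) [-0.002, 0.001, 0.009] [-0.001, 0.088, 0.001]
(27, 4.5, 1) [-0.004, 0.001, 0.016] [-0.001, 0.14, 0.001]
(27, 4, 0) [-0.004, 0.001, 0.02] [-0.001, 0.175, 0.001]
```

View pics/ss9.png

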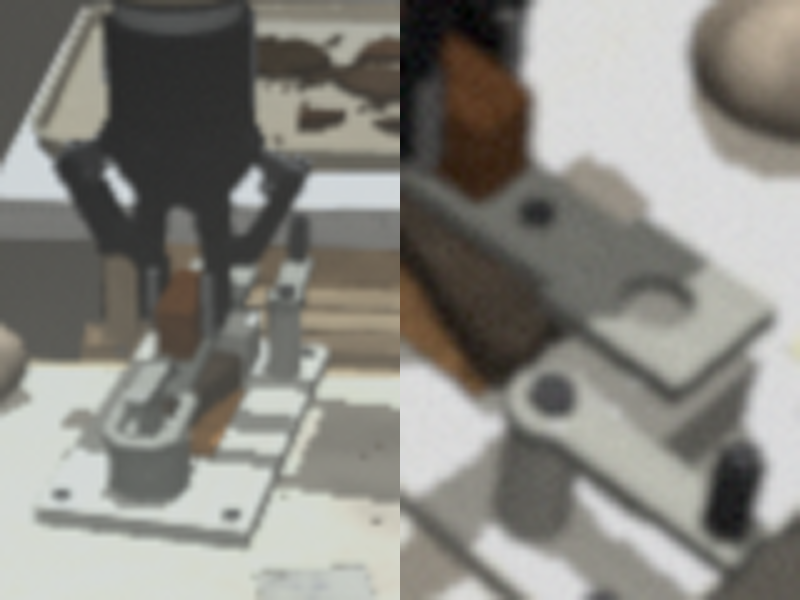

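```bash
python3 - <<'E'
from h import *
s=load('scene9');_,p,q=st()
H=p+q.apply(EYE+[-.15,0,-.008]);print('pred hole top',H,proj(s,H))
P=onz(s,258/6.667+310-.4,297/6.667+200-.4,H[2]);d=(P-(NECK-.15*XD))*1000;print(P,d@XD,d@YD)
t=load('scene')  # pin original, cylinder sides in zoomed jig5 crop
for z,v in ((.0525,346),(.0475,362),(.042,378)):
    P=onz(t,562/5+234.6,v/5+179.6,z);d=(P-(NECK-.15*XD))*1000;print('pin',z,P.round(4),d@XD,d@YD)
E
```

```text
pred hole top [ 0.53125681 -0.01255813  0.06655701] [348.37468214 244.31739724]
[ 0.53140566 -0.01222451  0.06655701] 0.8895834644967604 0.04959998756921004
pin 0.0525 [ 0.5319 -0.0113  0.0525] 1.7679474990215909 -0.5321808285474786
pin 0.0475 [ 0.5304 -0.0138  0.0475] -0.6189379021863358 1.229214764482053
pin 0.042 [ 0.5291 -0.0162  0.042 ] -2.8226536455622564 2.6762985776642867
```

Call:
{"op": "apply_moves", "data": {
  "offset": [
    [-0.001,0,0.004],
    [-0.002,0,0.009],
    [-0.003,0,0.012],
    [-0.004,0,0.016],
    [-0.004,0,0.018],
    [-0.004,0,0.019],
    [-0.004,0,0.019]
  ],
  "delta_rot": [
    [0,0.044,0],
    [0,0.088,0],
    [0,0.115,0],
    [0,0.14,0],
    [0,0.16,0],
    [0,0.172,0],
    [0,0.172,0]
  ]
}}

```text
time: 12.02
eef_pos: [0.5242, 0.0603, 0.0827]
tool_rot: [0.0, 0.675, 0.738, -0.001]
contact_force: [-0.1, -0.1, -3.0]
finger_gap: 0.241
```

```bash
python3 - <<'E'
from h import *
show();where()
for n in ['scene','side']:
    s=snap(n,n+'10')
i=load('side10')['img'][:,:,::-1];j=load('scene10')['img'][:,:,::-1]
cv2.imwrite('pics/ss10.png',np.hstack([cv2.resize(i[100:220,210:290],(400,600),interpolation=cv2.INTER_CUBIC),cv2.resize(j[200:290,310:370],(400,600),interpolation=cv2.INTER_CUBIC)]))
E
```

```text
t 12.03 p [0.5242 0.0603 0.0827] yaw 95.14 zax [-0.    -0.001 -1.   ] tilt 0.08 F [-0.1 -0.1 -3. ] T [ 0.03  0.   -0.02] gap 0.241 q [-0.03 -0.    1.98 -0.    1.17 -0.12]
E [0.3 0.6] jy 0.3 tilt 0.08 Fxz [27.3  4.6] N [-26.7   4.7] hole [np.float64(0.3), np.float64(0.2), np.float64(0.8)]
```

View pics/ss10.png

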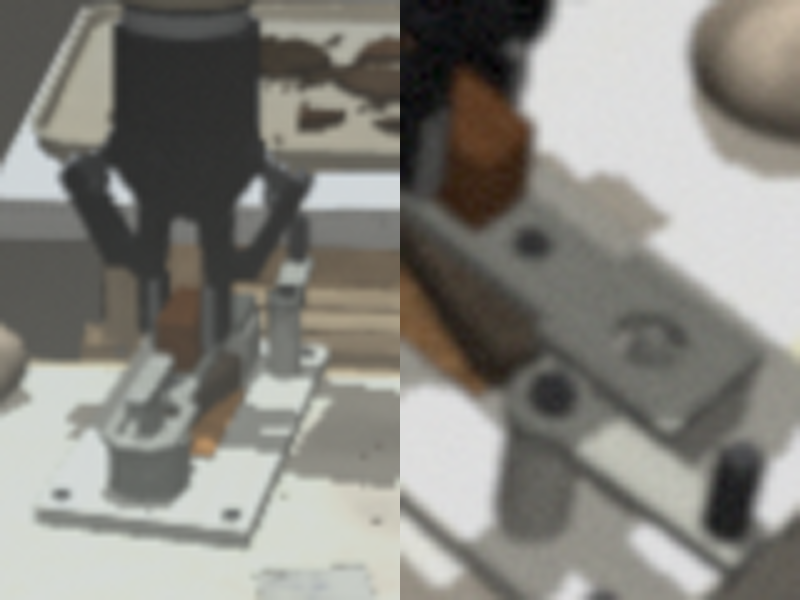

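The pin shows inside the hole at about (650,345) in the right panel, and the bar is level within 1 mm of its seats. I'll release it there.

Call:
{"op": "apply_moves", "data": {
  "offset": [
    [0,0,0],
    [0,0,0],
    [0,0,0],
    [0,0,0],
    [0,0,-0.04],
    [0,0,-0.12],
    [0,0,-0.2],
    [0,0,-0.2],
    [0,0,-0.2]
  ],
  "delta_rot": [
    [0,0,0],
    [0,0,0],
    [0,0,0],
    [0,0,0],
    [0,0,0],
    [0,0,0],
    [0,0,0],
    [0,0,0],
    [0,0,0]
  ],
  "fingers": 45
}}

```text
time: 13.25
eef_pos: [0.5239, 0.0604, 0.1821]
tool_rot: [0.0, 0.675, 0.738, -0.001]
contact_force: [-0.7, 0.4, 0.2]
finger_gap: 0.525
```

```bash
python3 - <<'E'
from h import *
show()
for n in ['scene','side','wrist']:
    s=snap(n,n+'11')
i=load('side11')['img'][:,:,::-1];j=load('scene11')['img'][:,:,::-1]
cv2.imwrite('pics/ss11.png',np.hstack([cv2.resize(i[120:220,210:290],(480,600),interpolation=cv2.INTER_CUBIC),cv2.resize(j[190:300,275:333],(316,600),interpolation=cv2.INTER_CUBIC)]))
cv2.imwrite('pics/sc11.png',cv2.resize(j[180:300,260:400],None,fx=5,fy=5,interpolation=cv2.INTER_CUBIC))
cv2.imwrite('pics/w11b.png',cv2.resize(load('wrist11')['img'][:,:,::-1],(800,600),interpolation=cv2.INTER_CUBIC))
E
```

```text
t 13.25 p [0.5239 0.0604 0.1821] yaw 95.15 zax [-0.001 -0.002 -1.   ] tilt 0.08 F [-0.7  0.4  0.2] T [ 0.03  0.   -0.01] gap 0.525 q [-0.03 -0.12  1.91 -0.    1.36 -0.12]
```

View pics/sc11.png

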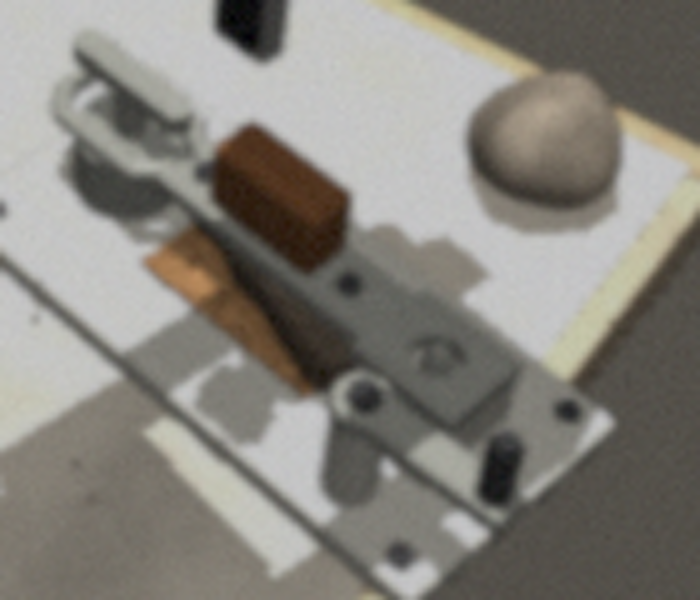

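View pics/ss11.png

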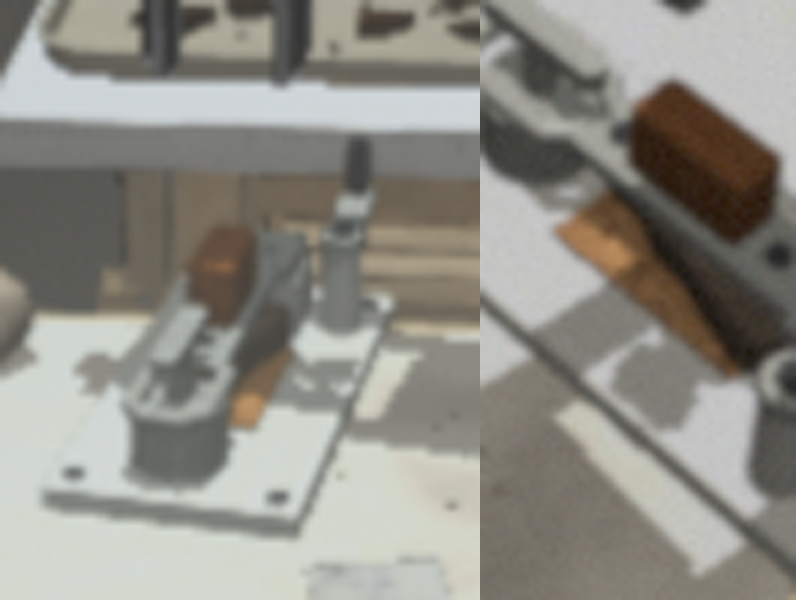

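View pics/w11b.png

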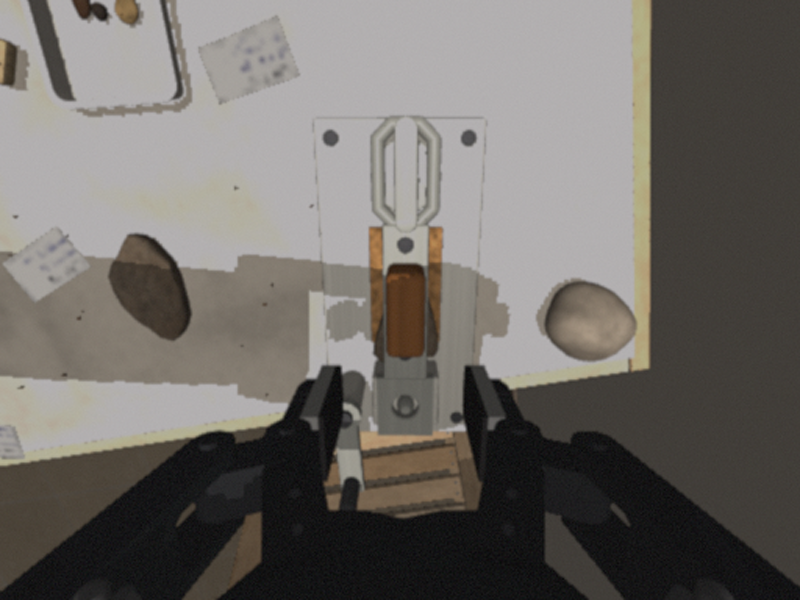

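The bar lies seated: in the wrist view the pin is centred in the hole at (405,403), and the head lies across the eye at (406,170). The catch post is near (351,488). Next I'll shut the fingers and go beside the catch post.

```bash
cat >> h.py <<'E'
P0=NECK-.15*XD+.04*YD
def cpose(phi,D,z=.100,yaw=None):
    n=np.cos(phi)*XD-np.sin(phi)*YD; post=P0+.052*(-np.sin(phi)*XD-np.cos(phi)*YD)
    p=post-D*n; p[2]=z
    y=np.degrees(np.arctan2(n[1],n[0]))+90 if yaw is None else yaw
    return p,yawR(y),y
def cplan(seq):
    s,p0,q0=st()
    for f in seq:
        p,Rt,y=cpose(*f);off=q0.inv().apply(p-p0)/.5;rv=(q0.inv()*Rt).as_rotvec()/.5
        print(f,p.round(4),round(y,1),off.round(3).tolist(),rv.round(3).tolist())
E
python3 - <<'E'
from h import *
c=load('side11');s=load('scene11');k=5
P=(500/5+260-.4,440/5+180-.4);print('post top scene',onz(s,*P,.0905))
w=load('wrist11');print('post top wrist',onz(w,351*.64,487*.64,.0905))
P=onz(s,*P,.0905)-P0;print('phi',np.arctan2(-P@XD,-P@YD), np.hypot(P@XD,P@YD))
print('P0',P0,'pivot wrist',onz(w,347*.64,418*.64,.0615))
cplan([(1.5,.034,.165,105),(1.5,.034,.100,105)])
E
```

```text
post top scene [ 0.49756763 -0.06691515  0.0905    ]
post top wrist [ 0.501687   -0.04739815  0.0905    ]
phi 1.5434259944958288 0.05059548212406816
P0 [ 0.4916925  -0.01666193  0.042     ] pivot wrist [ 0.494075   -0.01845979  0.0615    ]
(1.5, 0.034, 0.165, 105) [ 0.4664 -0.0734  0.165 ] 105 [-0.256, -0.137, 0.032] [-0.008, 0.002, -0.344]
(1.5, 0.034, 0.1, 105) [ 0.4664 -0.0734  0.1   ] 105 [-0.256, -0.136, 0.162] [-0.008, 0.002, -0.344]
```

Call:
{"op": "apply_moves", "data": {
  "offset": [
    [-0.08,-0.05,0.0],
    [-0.17,-0.1,0.0],
    [-0.256,-0.137,0.02],
    [-0.256,-0.137,0.07],
    [-0.256,-0.137,0.12],
    [-0.256,-0.137,0.162],
    [-0.256,-0.137,0.162],
    [-0.256,-0.137,0.162]
  ],
  "delta_rot": [
    [0,0,-0.1],
    [0,0,-0.2],
    [0,0,-0.344],
    [0,0,-0.344],
    [0,0,-0.344],
    [0,0,-0.344],
    [0,0,-0.344],
    [0,0,-0.344]
  ],
  "fingers": 0
}}

```text
time: 14.4
eef_pos: [0.4676, -0.0733, 0.1022]
tool_rot: [0.0, 0.609, 0.793, -0.001]
contact_force: [0.6, 0.5, 0.1]
finger_gap: 0.006
```

```bash
python3 - <<'E'
from h import *
show()
for n in ['scene','side']:
    s=snap(n,n+'12')
i=load('side12')['img'][:,:,::-1];j=load('scene12')['img'][:,:,::-1]
cv2.imwrite('pics/ss12.png',np.hstack([cv2.resize(i[120:200,220:280],(400,533),interpolation=cv2.INTER_CUBIC),cv2.resize(j[210:306,300:372],(400,533),interpolation=cv2.INTER_CUBIC)]))
cplan([(1.5,.024,.1,105),(1.5,.020,.1,105),(1.3,.0195,.1,105),(1.1,.0195,.1,115),(.9,.0195,.1,125)])
E
```

```text
t 14.4 p [ 0.4676 -0.0733  0.1022] yaw 105.01 zax [-0.    -0.002 -1.   ] tilt 0.08 F [0.6 0.5 0.1] T [ 0.01  0.01 -0.03] gap 0.006 q [-0.31 -0.17  2.09 -0.    1.22 -0.57]
(1.5, 0.024, 0.1, 105) [ 0.4763 -0.0718  0.1   ] 105 [-0.001, 0.016, 0.006] [0.001, 0.005, 0.0]
(1.5, 0.02, 0.1, 105) [ 0.4802 -0.0712  0.1   ] 105 [-0.002, 0.024, 0.006] [0.001, 0.005, 0.0]
(1.3, 0.0195, 0.1, 105) [ 0.4918 -0.0722  0.1   ] 105 [-0.01, 0.046, 0.006] [0.001, 0.005, 0.0]
(1.1, 0.0195, 0.1, 115) [ 0.5028 -0.0711  0.1   ] 115 [-0.013, 0.068, 0.006] [0.001, 0.005, -0.349]
(0.9, 0.0195, 0.1, 125) [ 0.5134 -0.0678  0.1   ] 125 [-0.012, 0.09, 0.006] [0.001, 0.005, -0.698]
```

View pics/ss12.png

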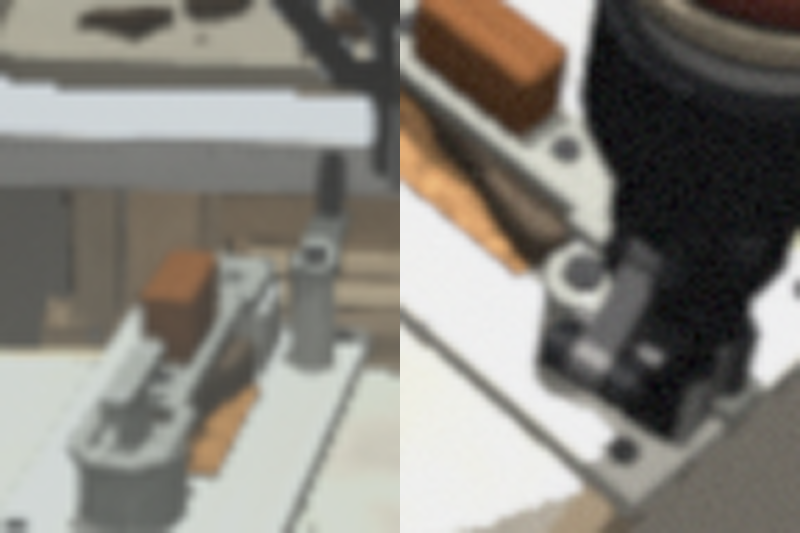

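```bash
python3 - <<'E'
from h import *
i=load('side12')['img'][:,:,::-1]
cv2.imwrite('pics/sd12.png',cv2.resize(i[90:190,230:310],(480,600),interpolation=cv2.INTER_CUBIC))
E
```

```text
(no output)
```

View pics/sd12.png

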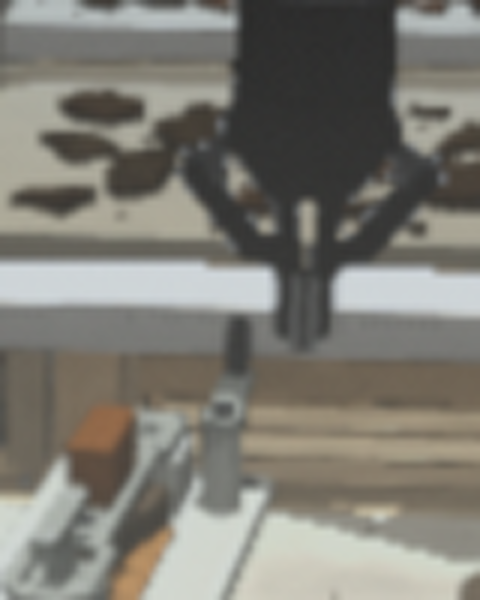

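The finger tip at (303,350) reaches about half-way down the post, which spans (238,315–375). I'll lower 5 mm and push.

```bash
python3 - <<'E'
from h import *
D=.018
cplan([(1.5,.022,.097,105),(1.4,D,.097,105),(1.3,D,.097,105),(1.2,D,.097,110),(1.1,D,.097,115),(1.0,D,.097,120),(.9,D,.097,127),(.8,D,.097,132)])
E
```

```text
(1.5, 0.022, 0.097, 105) [ 0.4782 -0.0715  0.097 ] 105 [-0.001, 0.02, 0.012] [0.001, 0.005, 0.0]
(1.4, 0.018, 0.097, 105) [ 0.4877 -0.0715  0.097 ] 105 [-0.006, 0.039, 0.012] [0.001, 0.005, 0.0]
(1.3, 0.018, 0.097, 105) [ 0.4932 -0.0717  0.097 ] 105 [-0.009, 0.049, 0.012] [0.001, 0.005, 0.0]
(1.2, 0.018, 0.097, 110) [ 0.4986 -0.0712  0.097 ] 110 [-0.011, 0.06, 0.012] [0.001, 0.005, -0.174]
(1.1, 0.018, 0.097, 115) [ 0.5041 -0.0703  0.097 ] 115 [-0.012, 0.071, 0.012] [0.001, 0.005, -0.349]
(1.0, 0.018, 0.097, 120) [ 0.5093 -0.0688  0.097 ] 120 [-0.012, 0.082, 0.012] [0.001, 0.005, -0.523]
(0.9, 0.018, 0.097, 127) [ 0.5145 -0.0668  0.097 ] 127 [-0.011, 0.093, 0.012] [0.0, 0.005, -0.768]
(0.8, 0.018, 0.097, 132) [ 0.5193 -0.0642  0.097 ] 132 [-0.009, 0.104, 0.012] [0.0, 0.005, -0.942]
```

Call:
{"op": "apply_moves", "data": {
  "offset": [
    [0,0.005,0.012],
    [-0.001,0.02,0.012],
    [-0.004,0.03,0.012],
    [-0.006,0.039,0.012],
    [-0.009,0.049,0.012],
    [-0.011,0.06,0.012],
    [-0.012,0.071,0.012],
    [-0.012,0.082,0.012],
    [-0.011,0.093,0.012],
    [-0.009,0.104,0.012],
    [-0.009,0.104,0.012]
  ],
  "delta_rot": [
    [0,0,0],
    [0,0,0],
    [0,0,0],
    [0,0,0],
    [0,0,0],
    [0,0,-0.174],
    [0,0,-0.349],
    [0,0,-0.523],
    [0,0,-0.768],
    [0,0,-0.942],
    [0,0,-0.942]
  ]
}}

```text
time: 15.88
eef_pos: [0.5194, -0.0642, 0.096]
tool_rot: [0.0, 0.407, 0.913, -0.001]
contact_force: [0.3, 0.9, -0.4]
finger_gap: -0.002
```

```bash
python3 - <<'E'
from h import *
show()
for n in ['scene','side']:
    s=snap(n,n+'13')
i=load('side13')['img'][:,:,::-1];j=load('scene13')['img'][:,:,::-1]
cv2.imwrite('pics/ss13.png',np.hstack([cv2.resize(i[90:190,220:290],(420,600),interpolation=cv2.INTER_CUBIC),cv2.resize(j[210:306,305:365],(375,600),interpolation=cv2.INTER_CUBIC)]))
D=.018
cplan([(.7,D,.097,138),(.6,D,.097,143),(.5,D,.097,148),(.4,D,.097,154),(.3,D,.097,158),(.2,D,.097,158),(.1,D,.097,158),(0.,D,.097,158)])
E
```

```text
t 15.88 p [ 0.5194 -0.0642  0.096 ] yaw 131.94 zax [ 0.    -0.002 -1.   ] tilt 0.08 F [ 0.3  0.9 -0.4] T [0.01 0.04 0.02] gap -0.002 q [-0.26 -0.03  1.98 -0.    1.19 -1.  ]
(0.7, 0.018, 0.097, 138) [ 0.524  -0.0612  0.097 ] 138 [-0.002, 0.011, -0.002] [-0.002, 0.003, -0.213]
(0.6, 0.018, 0.097, 143) [ 0.5282 -0.0578  0.097 ] 143 [-0.002, 0.022, -0.002] [-0.002, 0.003, -0.387]
(0.5, 0.018, 0.097, 148) [ 0.5322 -0.0539  0.097 ] 148 [-0.002, 0.033, -0.002] [-0.002, 0.002, -0.562]
(0.4, 0.018, 0.097, 154) [ 0.5357 -0.0497  0.097 ] 154 [-0.0, 0.044, -0.002] [-0.003, 0.002, -0.771]
(0.3, 0.018, 0.097, 158) [ 0.5388 -0.0452  0.097 ] 158 [0.002, 0.055, -0.002] [-0.003, 0.002, -0.911]
(0.2, 0.018, 0.097, 158) [ 0.5414 -0.0403  0.097 ] 158 [0.006, 0.065, -0.002] [-0.003, 0.002, -0.911]
(0.1, 0.018, 0.097, 158) [ 0.5435 -0.0352  0.097 ] 158 [0.011, 0.075, -0.002] [-0.003, 0.002, -0.911]
(0.0, 0.018, 0.097, 158) [ 0.5451 -0.03    0.097 ] 158 [0.016, 0.084, -0.002] [-0.003, 0.002, -0.911]
```

View pics/ss13.png

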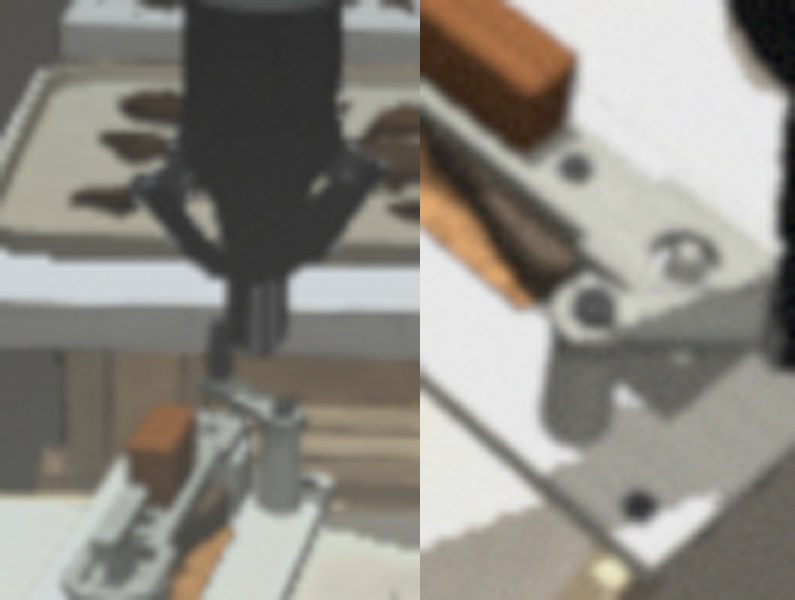

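The catch has followed. Its arm now reaches from the pivot at (593,305) towards the finger, and the bar hasn't been disturbed. I'll push it on to the stop.

Call:
{"op": "apply_moves", "data": {
  "offset": [
    [-0.002,0.011,-0.002],
    [-0.002,0.022,-0.002],
    [-0.002,0.033,-0.002],
    [0,0.044,-0.002],
    [0.002,0.055,-0.002],
    [0.006,0.065,-0.002],
    [0.011,0.075,-0.002],
    [0.014,0.08,-0.002],
    [0.016,0.084,-0.002],
    [0.016,0.084,-0.002]
  ],
  "delta_rot": [
    [0,0,-0.213],
    [0,0,-0.387],
    [0,0,-0.562],
    [0,0,-0.771],
    [0,0,-0.911],
    [0,0,-0.911],
    [0,0,-0.911],
    [0,0,-0.911],
    [0,0,-0.911],
    [0,0,-0.911]
  ]
}}

```text
time: 17.23
eef_pos: [0.5437, -0.0328, 0.0967]
tool_rot: [-0.001, 0.19, 0.982, -0.004]
contact_force: [-4.9, -11.0, 0.2]
finger_gap: -0.002
```

```bash
python3 - <<'E'
from h import *
show()
for n in ['scene','side']:
    s=snap(n,n+'14')
i=load('side14')['img'][:,:,::-1];j=load('scene14')['img'][:,:,::-1]
cv2.imwrite('pics/ss14.png',np.hstack([cv2.resize(i[90:190,220:290],(420,600),interpolation=cv2.INTER_CUBIC),cv2.resize(j[210:306,305:365],(375,600),interpolation=cv2.INTER_CUBIC)]))
cplan([(0.,.018,.097,160),(0.,.016,.097,160),(0.,.014,.097,160)])
E
```

```text
t 17.23 p [ 0.5437 -0.0328  0.0967] yaw 158.1 zax [-0.004 -0.008 -1.   ] tilt -0.02 F [ -4.9 -11.    0.2] T [-1.83  0.89  0.08] gap -0.002 q [-0.19  0.02  1.93 -0.01  1.2  -1.38]
(0.0, 0.018, 0.097, 160) [ 0.5451 -0.03    0.097 ] 160 [-0.0, 0.006, -0.001] [-0.017, -0.001, -0.067]
(0.0, 0.016, 0.097, 160) [ 0.5449 -0.028   0.097 ] 160 [0.001, 0.01, -0.001] [-0.017, -0.001, -0.067]
(0.0, 0.014, 0.097, 160) [ 0.5447 -0.026   0.097 ] 160 [0.003, 0.013, -0.001] [-0.017, -0.001, -0.067]
```

View pics/ss14.png

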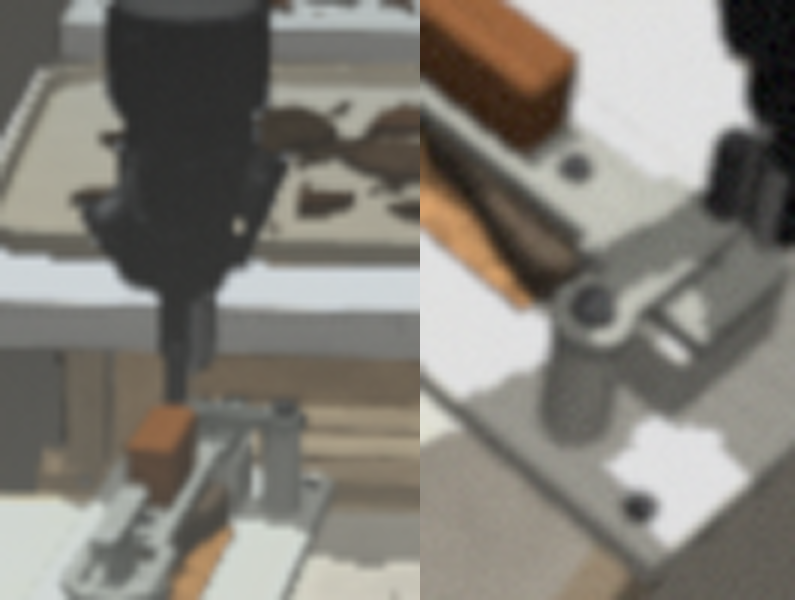

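The force rose to 12 N, and the arm lies across the bar end in the scene view, so the catch is at its stop. Now I'll back off and up.

Call:
{"op": "apply_moves", "data": {
  "offset": [
    [0,-0.02,0],
    [0,-0.06,0],
    [0,-0.06,-0.05],
    [0,-0.06,-0.15],
    [-0.1,-0.1,-0.25],
    [-0.1,-0.1,-0.25],
    [-0.1,-0.1,-0.25]
  ],
  "delta_rot": [
    [0,0,0],
    [0,0,0],
    [0,0,0],
    [0,0,0],
    [0,0,0],
    [0,0,0],
    [0,0,0]
  ]
}}

```text
time: 18.2
eef_pos: [0.5725, -0.0957, 0.222]
tool_rot: [0.0, 0.191, 0.982, -0.001]
contact_force: [-0.7, -0.0, -1.0]
finger_gap: 0.0
```

```bash
python3 - <<'E'
from h import *
show()
for n in ['scene','side']:
    s=snap(n,n+'15')
i=load('side15')['img'][:,:,::-1];j=load('scene15')['img'][:,:,::-1]
cv2.imwrite('pics/sd15.png',cv2.resize(i[130:210,190:290],(750,600),interpolation=cv2.INTER_CUBIC))
cv2.imwrite('pics/sc15.png',cv2.resize(j[180:300,260:400],None,fx=5,fy=5,interpolation=cv2.INTER_CUBIC))
E
```

```text
t 18.2 p [ 0.5725 -0.0957  0.222 ] yaw 158.02 zax [-0.    -0.001 -1.   ] tilt 0.02 F [-0.7 -0.  -1. ] T [ 0.01 -0.07  0.03] gap 0.0 q [-0.29 -0.03  1.75 -0.    1.42 -1.48]
```

View pics/sc15.png

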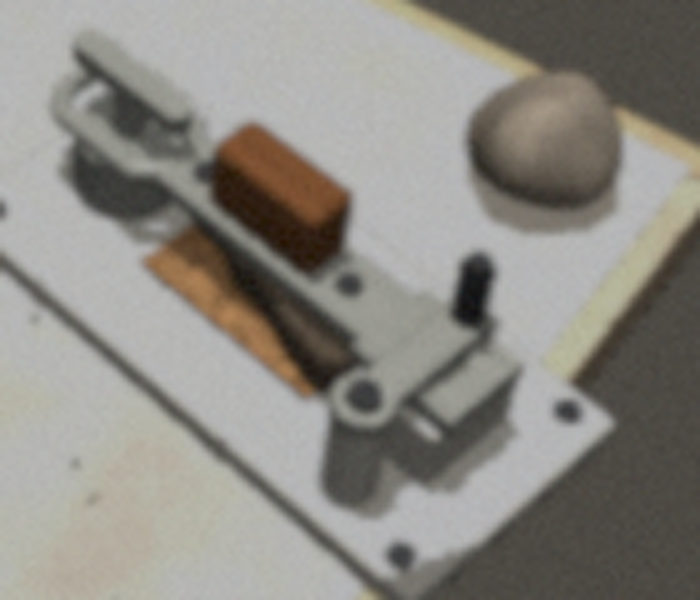

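View pics/sd15.png

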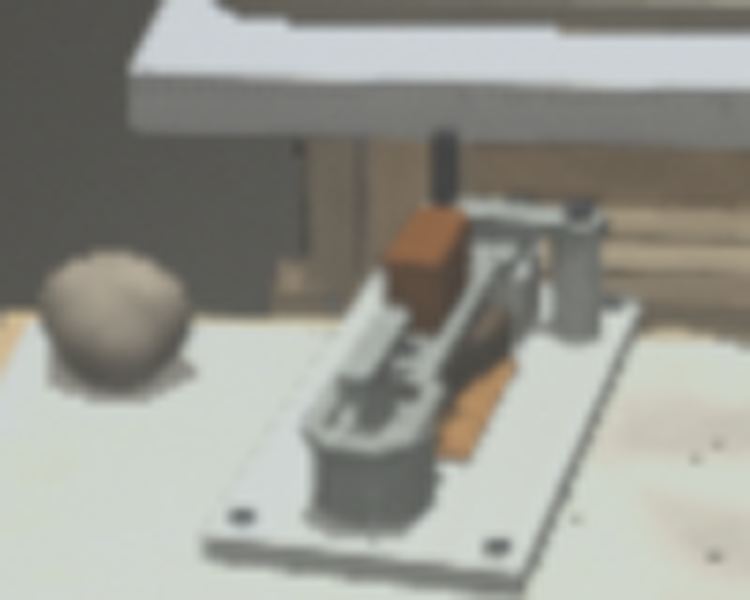

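```bash
python3 - <<'E'
from h import *
s=load('scene15');t=load('side15');f=lambda u,v:(u/5+260-.4,v/5+180-.4)
P=onz(s,*f(478,264),.0905);d=P-P0;print('post',P.round(4),'phi',np.arctan2(-d@XD,-d@YD),np.hypot(d@XD,d@YD))
P2,e=tri(s,f(478,262),t,(445/7.5+189.6,135/7.5+129.6));d=P2-P0;print('tri',P2.round(4),e,'phi',np.arctan2(-d@XD,-d@YD))
a=load('scene')['img'].astype(int);b=s['img'].astype(int)
for n,y,x in [('stone',(188,228),(350,390)),('dish',(212,268),(148,216))]:
    print(n,np.abs(a[y[0]:y[1],x[0]:x[1]]-b[y[0]:y[1],x[0]:x[1]]).mean())
# bar unchanged by the catch push?
c=load('scene11')['img'].astype(int)
print('grip',np.abs(c[203:236,300:332]-b[203:236,300:332]).mean())
g=s['img'].astype(int);m=(g[:,:,0]-g[:,:,2]>35);m[:, :300]=0;m[:,333:]=0;m[:200]=0;m[:,:]&=True;m[236:]=0
g2=c;m2=(g2[:,:,0]-g2[:,:,2]>35);m2[:, :300]=0;m2[:,333:]=0;m2[:200]=0;m2[236:]=0
print([np.argwhere(k).mean(0) for k in (m,m2)])
s1=f(349,283);print('bar screw2 -> jig',[(onz(s,*s1,.05)-NECK)@v*1000 for v in (XD,YD)])
r.sign_off()
E
```

```text
post [ 0.5418 -0.013   0.0905] phi 0.016005006566936274 0.050271375496316655
tri [ 0.5439 -0.0112  0.0881] 0.00032601361100722593 phi -0.014409956542233742
stone 3.133125
dish 3.6033788515406164
grip 14.483585858585858
[array([217.20689655, 314.52351097]), array([217.89285714, 314.27857143])]
bar screw2 -> jig [np.float64(-108.8185626321382), np.float64(-0.3848705528468903)]
the job is handed in; nothing more can be done
```

I threaded the bar's eye over the hammer head at a 28° tilt and levelled it onto the collar and pin post. I then released it, pushed the catch round to its stop with the closed fingers, backed the arm clear and handed the job in at about 18 s of the 64 s.

**Bar:** At release the arm's pose put the eye and the hole each within 0.5 mm sideways and 1 mm in height of their seats, with no contact force. After release the wrist picture showed the pin centred in the hole and the head lying across the eye. In the last pictures the bar was still seated. Its grip block had shifted under 1 pixel since release, and one bar screw lay within 2 mm of where it should be.

**Catch:** The force rose to about 12 N at the stop. The last pictures give a catch angle of about 0.016 rad from one view and −0.014 rad from two views, so it is closed.

**Stone and dish:** Their image patches differ from the first picture only at about noise level.

**What disagreed:**
- The plate screws put the stud and pin about 3–5 mm from where the stud and pin themselves appeared. I trusted the parts themselves, and the fit bore that out.
- The wrist view of the catch post's top was about 2 cm off the scene view. I didn't use it.
- The grip-block patch differed in brightness after the catch push (mean difference 14). I put that down to the arm's shadow, since the block itself barely shifted.

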